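# Fetch the money clip from behind the bottles on the dresser tray

## Robot

A 6-joint arm with a two-finger parallel gripper is mounted at the origin on the work surface. World frame = base frame: x ahead of the robot, y to its left, z up, the work surface at z = 0. Lengths are in m, angles in rad, forces in N, time in s.
With the tool pointing down it reaches from about 0.425 to 1.125 m from the base axis. Payload 14.9 kg.
Tool frame: the origin (TCP) lies at the very end of the fingers, on their centre line; the grasp point (between the pads) lies 19 mm behind it; z points along the fingers, y is the direction in which the jaws open and shut (so a half turn about z gives the same grasp; the last joint's range is limited). The gripper opens to 91 mm and grips with 3 to 60 N. Pads are 32 mm wide; open, the fingers measure 118 mm over their backs; the gripper's body (76 mm by 178 mm) begins 60 mm behind the grasp point.
Start: joints at [1.164, 0.379, 1.734, -0, 1.028, -0.033], TCP at [0.256, 0.652, 0.214] pointing down, gripper open.
Joint ranges: [-2.77, 2.77], [-0.74, 2.19], [0, 2.66], [-1.06, 4.2], [0.31, 2.87], [-3.08, 3.08]. Speed limits (rad/s): [1.89, 1.89, 2.39, 3.14, 3.14, 3.14].

## Interface

Orientations are given as [roll, pitch, yaw] about the fixed x, y, z axes, in that order (R = Rz(yaw) Ry(pitch) Rx(roll)).
In Python, from plant import get_obs, get_image, ticket gives the robot as it stands.
- The arm moves only by the tool send_rows, never from a script. Its argument "motion" is one flat list of numbers, 6 for each row, row after row: the shift along the world's x, y, z in mm, then the turn, a rotation vector about the world's x, y, z in rad. A call has 1 to 8 rows; each row shifts and turns the commanded pose from where the row before left it; what a row does not reach is not made up. A row lasts 1/10 s, in which the tool goes at most 50 mm and 8.59 degrees, less where a joint would pass 70% of its speed; a pose out of reach is approached as far as the arm can. A call with a gripper value outside its range is refused whole. "jaw" is the closure, from -1 (fully open) to 1 (shut), so that 0 is half open, set as the call begins (left out, the last holds). The fingers move at their own pace and stop on an object; "grip_force" is the grip in N (left out, the last holds). Time passes only in rows, so rows that do not move let the fingers close. It gives the time, the measured TCP pose, the force and the opening at its end, in the units of the state.
- get_obs(): the state, without advancing time (a new reading comes with each control period).
- get_image(name): name is "side" or "top"; returns a dict with "pixels" (384x512x3 uint8, red, green, blue), "fx", "fy", "cx", "cy" (pixels), "k1" (the pictures are not rectified: a ray, as slopes to the right and down, at radius r is drawn at 1 + k1 r^2 times it, then the intrinsics apply), "origin" and "attitude" of the camera in the world. Camera axes: x right, y down, z forward; pixel columns grow to the right and rows downward; lengths in m; the calibration is good to about 2 mm. A picture is of the moment at which its call begins. There is no depth.
- ticket.finish_job(): hands the job in, once; it reports no verdict.
The state is a dict: "t": time; "joint_positions": joint angles; "joint_vel": joint speeds; "joint_torque": joint torques, N m; "ee_pos": TCP position; "eef_rot": TCP orientation; "force": force on the tool from outside, world axes, zero at the start; "wrist_torque": the same for the moment, N m; "finger_gap": finger opening in m.
Only numpy, scipy, OpenCV 4.12 (cv2) and the standard library are available. Lean on these libraries where they do the work, as an engineer would, in place of code of your own. Each camera call takes 0.05 s, during which the arm holds its last target.

## Task

The steel money clip lies in the tray behind the cologne bottle, the black flacon and the little lamp: first stand all three of those on the grey felt mat and leave them there while you fetch the clip and lay it flat in the middle of the marble slab. Then put the bottle, the flacon and the lamp each back on the very spot in the tray where it stood at the start. Keep them upright throughout and leave the lint roller and the comb where they are.

Things in the scene. Friction and masses are not known exactly. Their poses are not given: they have to be found in the camera images.
- trays: Two stacked trays, fixed: walnut below, clear acrylic resting on its rim; 210 mm (own x) by 250 mm (own y), origin at the centre of the underside. Things stand on the acrylic floor, 30 mm above the dresser; its 5 mm thick rim rises 12 mm more. Bottle, flacon and lamp stand in any order in a row along own y near own x = -52 mm, some 78 mm apart, the clip close behind them (+x), the lint roller along the back wall.
- bottle: Tall slender cologne bottle, round, amber glass with a steel cap: body 34 mm in diameter up to 112 mm, neck, cap 26 mm in diameter, 156 mm high in all, about 0.18 kg. Origin at the centre of its underside, z up the bottle.
- flacon: Black glass flacon: a 50 mm cube with a round steel stopper 24 mm in diameter and 20 mm high on top (70 mm in all), about 0.24 kg. Origin at the centre of its underside, x and y square to its faces.
- lamp: Small matte grey battery lamp, round: grey base 48 mm in diameter up to 56 mm, pale diffuser 42 mm in diameter up to 94 mm, grey cap 48 mm in diameter to 104 mm with a tiny steel toggle on top (118 mm in all), about 0.16 kg. Origin at the centre of its underside. The toggle is not used.
- clip: Steel money clip lying flat, 24 mm wide (own x) by 54 mm long (own y) by 10 mm high, about 0.04 kg. Origin at the centre of its underside. At the start it lies on the acrylic floor behind the row with less than a finger's room to the things in front of it, its length within about 13 degrees of the trays' own y.
- mat: Grey felt mat fixed on the dresser to one side of the trays (left or right), 115 mm (own x) by 235 mm (own y), 3 mm thick; room for three things in a row along own y. Origin at the centre of its underside.
- slab: White marble slab fixed on the dresser on the other side of the trays, 90 x 90 mm, 10 mm thick, no rim. Origin at the centre of its underside.
- roller: Lint roller handle lying along own y by the back wall of the acrylic tray: white grip 100 x 24 x 18 mm and grey roller core 22 mm in diameter, about 185 mm long in all; loose, 0.07 kg. Origin at the middle of its underside. To be left alone.
- comb: Black comb lying on the dresser beside the slab, on its robot side, 160 mm long (own y), 35 mm wide, 6 mm thick; loose. Origin at the middle of its underside. To be left alone.
Mind the look-alikes: they are no part of the job. Leave any purple or yellow look-alike of the bottle alone. Leave any purple or yellow look-alike of the lamp alone.

How it is judged:
By the outcome, as a careful person would: the job done as asked, in the order asked, and still so for the second after the job is handed in, with the robot touching nothing.
It also fails if it takes over 144 s, if anything falls off the work surface, if the arm or the gripper's body presses on something with over 40 N, if the wrist force passes 120 N, or if a joint passes its speed limit or range.

## Working session

There is one attempt and no reset: what is moved stays moved. The work goes in short steps, Python scripts to look and compute and a tool call to move; the robot and the scene stay as the last step left them, time stands still between calls to the robot, and variables do not carry over. Pictures are saved under pics/ and viewed, and the job is handed in when it is done.

Besides the shell and the picture viewer there is one more tool, called after "Request:" by a JSON object that holds its "op" and its "data", one argument or row to a line. send_rows: Moves the arm, as the interface text tells. Its arguments: {"type":"object","properties":{"motion":{"type":"array"},"jaw":{"type":"number"},"grip_force":{"type":"number"}},"required":["motion"]}

```bash
ls; mkdir -p pics; python3 - <<'E'
from plant import get_obs,get_image
import cv2
print(get_obs())
for n in("side","top"):
    i=get_image(n); cv2.imwrite(f"pics/{n}0.png",i["pixels"][:,:,::-1])
    print({k:v for k,v in i.items() if k!="pixels"})
E
```

```text
pics
{'t': 0.0, 'joint_positions': array([ 1.16373528e+00,  3.79374851e-01,  1.73474477e+00, -2.05832620e-05,
        1.02847843e+00, -3.33364429e-02]), 'joint_vel': array([-1.15827898e-04, -7.72384557e-04,  2.13857349e-03, -6.38647896e-04,
        6.51520519e-06,  1.23037805e-03]), 'joint_torque': array([-5.16812379e-04, -7.63690639e+01, -4.34398592e+01,  6.49931724e-02,
        4.23468626e-02, -1.11387096e-04]), 'ee_pos': array([0.25544805, 0.65133181, 0.21332965]), 'eef_rot': array([-3.14058723e+00, -1.59008345e-05,  2.76787867e+00]), 'force': array([ 0.31122682, -0.33281632, -0.38573387]), 'wrist_torque': array([ 0.02924555, -0.03110754,  0.01401418]), 'finger_gap': 0.09135042748868466}
{'fx': 350.77059076844876, 'fy': 350.77059076844876, 'cx': 255.62180287630065, 'cy': 193.4873769001683, 'k1': -0.07506185411262548, 'origin': array([ 0.48160124, -0.6076274 ,  0.78555554]), 'attitude': array([-2.43927081,  0.00536634, -0.09124919])}
{'fx': 424.87176935057187, 'fy': 424.87176935057187, 'cx': 255.35137303659832, 'cy': 192.82625590808087, 'k1': -0.06343220042901465, 'origin': array([ 0.32707208, -0.02137195,  1.02192195]), 'attitude': array([-2.95587068,  0.01890386, -1.57060023])}
```

View pics/top0.png

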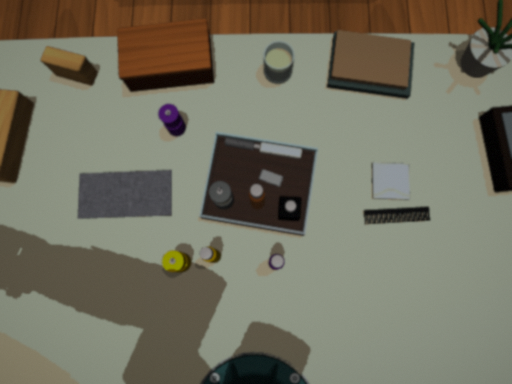

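View pics/side0.png

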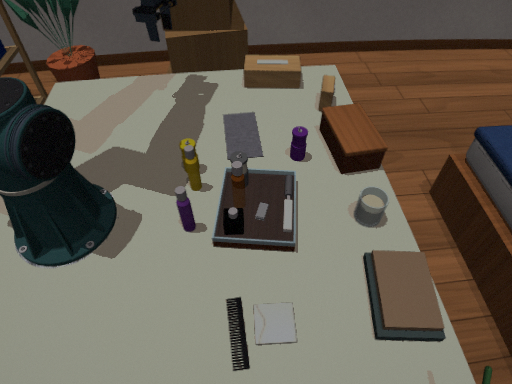

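```bash
cat > h.py <<'E'
import numpy as np,cv2
from scipy.spatial.transform import Rotation as Ro
from plant import get_obs,get_image
def cam(i):
    R=Ro.from_euler('xyz',i["attitude"]).as_matrix()
    return R,np.array(i["origin"])
def proj(i,P):
    R,o=cam(i); p=(np.atleast_2d(P)-o)@R; s=p[:,:2]/p[:,2:]
    r2=(s**2).sum(1,keepdims=True); s=s*(1+i["k1"]*r2)
    return s*[i["fx"],i["fy"]]+[i["cx"],i["cy"]]
def back(i,uv,z):
    R,o=cam(i); d=(np.atleast_2d(uv)-[i["cx"],i["cy"]])/[i["fx"],i["fy"]]; s=d.copy()
    for _ in range(20): s=d/(1+i["k1"]*(s**2).sum(1,keepdims=True))
    ray=np.c_[s,np.ones(len(s))]@R.T
    t=(z-o[2])/ray[:,2]
    return o+ray*t[:,None]
def crop(i,name,x0,y0,x1,y1,k):
    c=i["pixels"][y0:y1,x0:x1,::-1]
    cv2.imwrite(name,cv2.resize(c,None,fx=k,fy=k,interpolation=cv2.INTER_CUBIC))
def Rz(a): c,s=np.cos(a),np.sin(a); return np.array([[c,-s],[s,c]])
def circ(x,y,z,r,n=48):
    a=np.linspace(0,2*np.pi,n); return np.c_[x+r*np.cos(a),y+r*np.sin(a),np.full(n,z)]
def rect(x,y,z,a,lx,ly):
    q=np.array([[-1,-1],[1,-1],[1,1],[-1,1],[-1,-1]])*[lx/2,ly/2]
    return np.c_[q@Rz(a).T+[x,y],np.full(5,z)]
E
python3 - <<'E'
from h import *
import pickle
i=get_image("top");s=get_image("side");pickle.dump((i,s),open("im0.pkl","wb"))
crop(i,"pics/t1.png",195,125,325,240,6)
crop(s,"pics/s1.png",205,140,310,255,5)
print(back(i,[[218,135],[316,150],[303,234],[202,217]],.042))
print(back(i,[[78,174],[171,170],[173,216],[79,218]],.003))
print(back(i,[[374,163],[409,163],[411,199],[373,198]],.01))
E
```

```text
[[ 0.65373708  0.08751702  0.042     ]
 [ 0.61489831 -0.14779716  0.042     ]
 [ 0.41434542 -0.11260553  0.042     ]
 [ 0.45430582  0.12154787  0.042     ]]
[[0.56812662 0.44323365 0.003     ]
 [0.57688921 0.20732255 0.003     ]
 [0.46189516 0.1981521  0.003     ]
 [0.45696688 0.43198126 0.003     ]]
[[ 0.59078884 -0.29365083  0.01      ]
 [ 0.59063875 -0.38034187  0.01      ]
 [ 0.50075562 -0.37912288  0.01      ]
 [ 0.50354967 -0.28664969  0.01      ]]
```

View pics/t1.png

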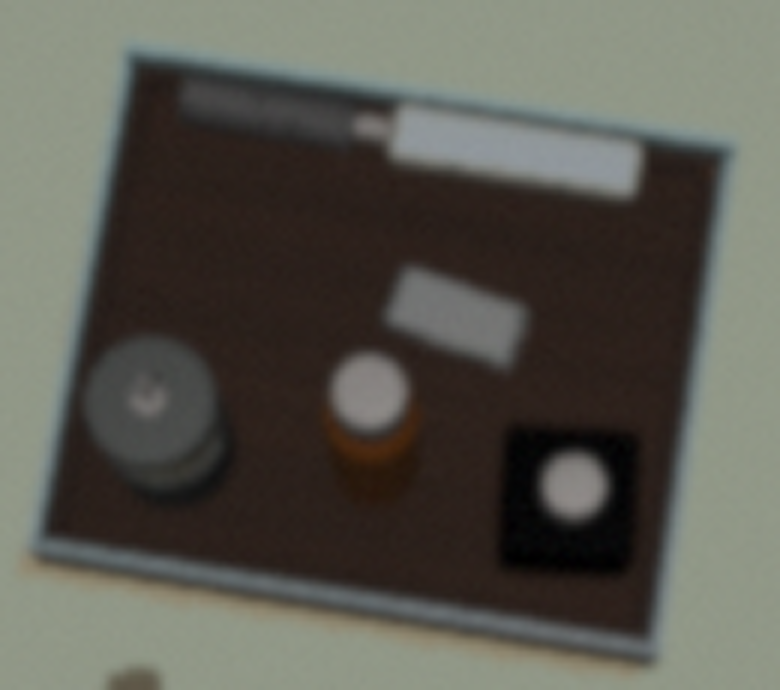

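View pics/s1.png

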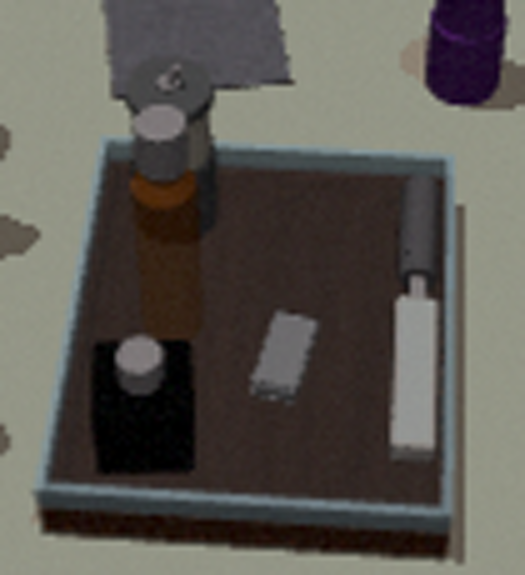

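```bash
cat > ov.py <<'E'
from h import *
import pickle
def draw(im,name,box,k,curves):
    x0,y0,x1,y1=box
    c=cv2.resize(im["pixels"][y0:y1,x0:x1,::-1].copy(),None,fx=k,fy=k,interpolation=cv2.INTER_CUBIC)
    c=cv2.convertScaleAbs(c,alpha=1.5)
    for P,col in curves:
        q=(proj(im,P)-[x0,y0]+.5)*k-.5
        cv2.polylines(c,[np.round(q).astype(int)],False,col,1)
    cv2.imwrite(name,c)
def scene(T,L,B,F,C):
    g=(0,255,0);r=(0,0,255);y=(0,255,255);m=(255,0,255)
    return [(rect(T[0],T[1],.042,T[2],.21,.25),g),(rect(T[0],T[1],0,T[2],.21,.25),g),
     (circ(*L,.134,.024),r),(circ(*L,.03,.024),r),(circ(*B,.186,.013),y),(circ(*B,.142,.017),y),(circ(*B,.03,.017),y),
     (rect(F[0],F[1],.08,F[2],.05,.05),m),(rect(F[0],F[1],.03,F[2],.05,.05),m),(circ(F[0],F[1],.1,.012),m),
     (rect(C[0],C[1],.04,C[2],.024,.054),y)]
E
python3 - <<'E'
from h import *
from ov import *
i,s=pickle.load(open("im0.pkl","rb"))
f=lambda p,z,x0=195,y0=125,k=6: back(i,[((np.array(p)+.5)/k-.5+[x0,y0])],z)[0]
fs=lambda p,z: back(s,[((np.array(p)+.5)/5-.5+[205,140])],z)[0]
L=f((150,400),.134)[:2];B=f((370,392),.186)[:2];F=f((574,486),.1)[:2];F2=f((570,500),.08)[:2]
C=f((457,316),.04)[:2]
print("top",L,B,F,F2,C)
c=np.array([f(p,.04)[:2] for p in((405,265),(528,308),(510,370),(385,322))]);print(c,np.linalg.norm(np.roll(c,-1,0)-c,axis=1))
print("side B",fs((160,123),.186),"L",fs((170,85),.134),"F",fs((140,355),.1),"C",fs((285,350),.04))
T=(.534,-.013,-.163)
cy=-np.arctan2(*( (c[0]+c[3]-c[1]-c[2])[:2]))
print(cy)
sc=scene(T,L,B,(*F,-.01),(*C,cy))
draw(i,"pics/t2.png",(195,125,325,240),6,sc);draw(s,"pics/s2.png",(205,140,310,255),5,sc)
E
```

```text
top [0.4976043  0.07174507] [ 0.49008512 -0.0073378 ] [ 0.47158815 -0.08047644] [ 0.46944187 -0.08018961] [ 0.548984  -0.0392194]
[[ 0.56977057 -0.01876522]
 [ 0.55211129 -0.06724946]
 [ 0.5271701  -0.0598873 ]
 [ 0.54667129 -0.01081069]] [0.05160011 0.02600508 0.05280919 0.02443054]
side B [ 0.48738751 -0.00549516  0.186     ] L [0.49481626 0.07488034 0.134     ] F [ 0.46937495 -0.07906069  0.1       ] C [ 0.545906   -0.03681666  0.04      ]
-0.3639290082254654
```

View pics/t2.png

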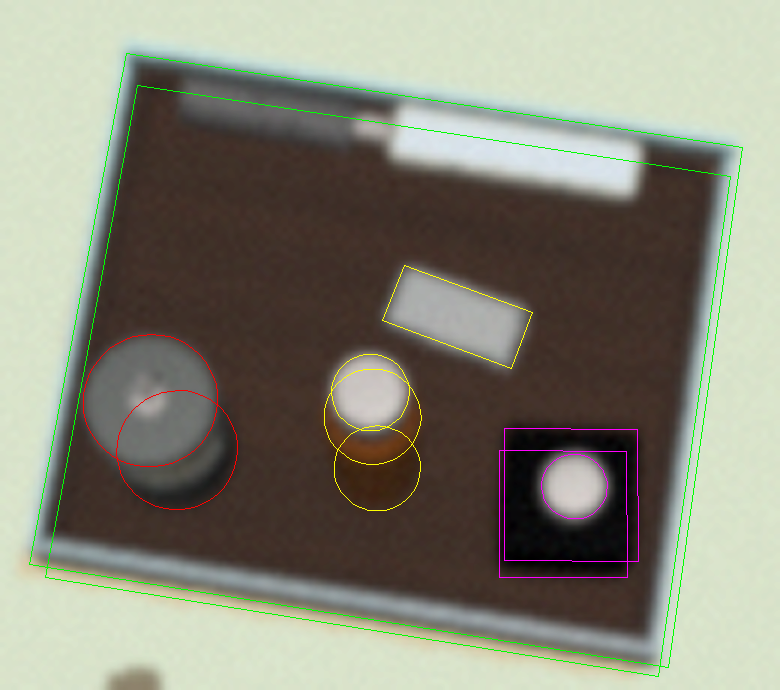

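View pics/s2.png

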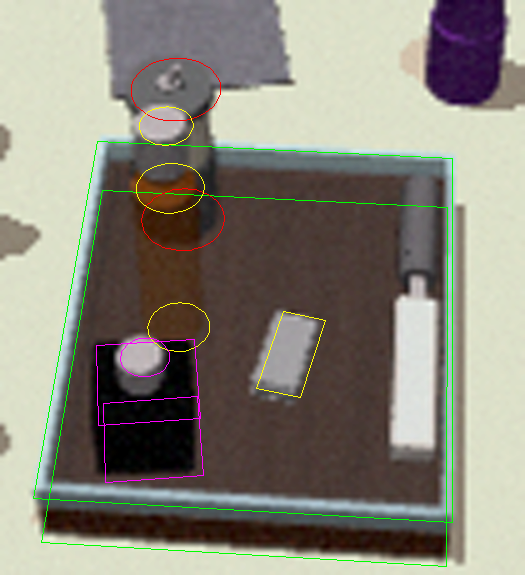

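```bash
python3 - <<'E'
from h import *
from ov import *
i,s=pickle.load(open("im0.pkl","rb"))
for n,z in (((276,260),.156),((207,252),.156),((175,260),.118),((169,110),.118)): print(n,back(i,[n],z)[0])
L=(.4962,.0733);B=(.4887,-.0064);F=(.47,-.0797);C=(.5474,-.038)
for yw in(-.06,):
  sc=scene((.534,-.013,-.163),L,B,(*F,yw),(*C,-.35))
  # shift by camera bias
  bi=np.array([.0013,-.0015,0])
  draw(i,"pics/t3.png",(260,140,325,240),8,[(P+bi,c) for P,c in sc]);draw(s,"pics/s3.png",(205,180,310,255),7,[(P-bi,c) for P,c in sc])
E
```

```text
(276, 260) [ 0.35187201 -0.04662793  0.156     ]
(207, 252) [0.36792096 0.09315996 0.156     ]
(175, 260) [0.35273237 0.16594889 0.118     ]
(169, 110) [0.6887814  0.19172246 0.118     ]
```

View pics/t3.png

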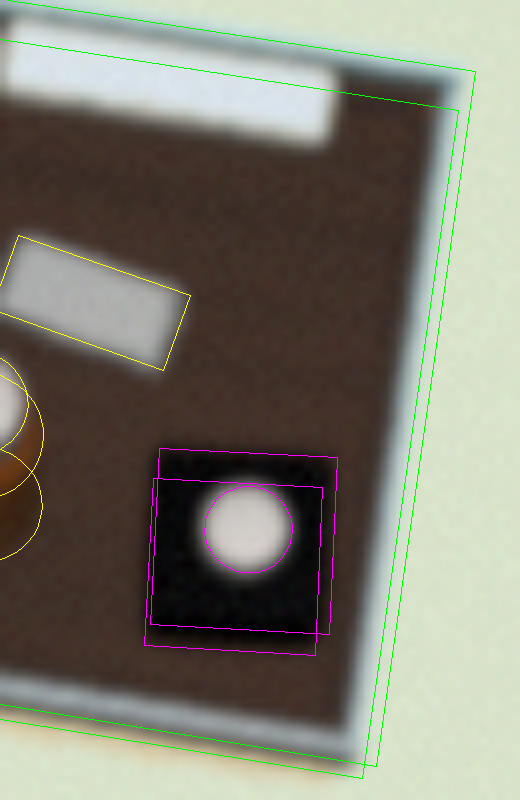

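View pics/s3.png

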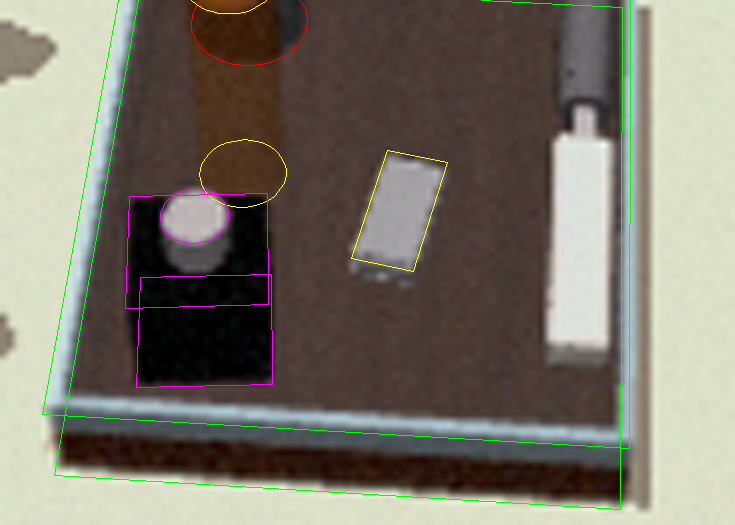

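Request:
{"op": "send_rows", "data": {
  "motion": [15, -36, 4, 0, 0, -0.1496, 15, -36, 4, 0, 0, -0.1496, 15, -36, 4, 0, 0, -0.1496, 15, -36, 4, 0, 0, -0.1496, 15, -36, 4, 0, 0, -0.1496, 15, -36, 4, 0, 0, -0.1496, 15, -36, 4, 0, 0, -0.1496, 15, -36, 4, 0, 0, -0.1496],
  "jaw": -0.6,
  "grip_force": 15
}}

```text
t: 1.0
ee_pos: [0.3759, 0.3622, 0.2461]
eef_rot: [3.142, -0.0, 1.565]
force: [0.6, 1.0, -0.6]
finger_gap: 0.073
```

Request:
{"op": "send_rows", "data": {
  "motion": [15, -36, 0, 0, 0, 0, 15, -36, 0, 0, 0, 0, 15, -36, 0, 0, 0, 0, 15, -36, 0, 0, 0, 0, 15, -36, 0, 0, 0, 0, 15, -36, 0, 0, 0, 0, 15, -37, 0, 0, 0, 0, 15, -37, 0, 0, 0, 0]
}}

```text
t: 1.8
ee_pos: [0.4959, 0.0721, 0.246]
eef_rot: [3.141, -0.0, 1.571]
force: [0.8, 0.0, 1.1]
finger_gap: 0.0727
```

Request:
{"op": "send_rows", "data": {
  "motion": [0, 0, -5, 0, 0, 0, 0, 0, 0, 0, 0, 0, 0, 0, 0, 0, 0, 0]
}}

```text
t: 2.1
ee_pos: [0.4951, 0.0743, 0.2407]
eef_rot: [-3.141, -0.0, 1.571]
force: [-0.1, -0.4, 0.2]
finger_gap: 0.0729
```

```bash
python3 - <<'E'
from h import *
o=get_obs();print(o["ee_pos"],o["eef_rot"],o["finger_gap"],o["t"])
R=Ro.from_euler('xyz',o["eef_rot"]).as_matrix();print(R[:,1])
for n,k in(("top",5),("side",5)):
    i=get_image(n)
    u=proj(i,o["ee_pos"])[0];print(n,u)
    x0,y0=int(u[0])-60,int(u[1])-60; x0=max(x0,0);y0=max(y0,0)
    crop(i,f"pics/l_{n}.png",x0,y0,x0+120,y0+110,k);print(x0,y0)
E
```

```text
[0.49513469 0.07426522 0.24070616] [-3.14089428e+00 -8.99620832e-05  1.57129446e+00] 0.07292818741585881 2.1
[ 9.99999632e-01  4.98193247e-04 -6.98373607e-04]
top [212.48277668 181.88544695]
152 121
side [236.92907537 125.16361297]
176 65
```

View pics/l_side.png

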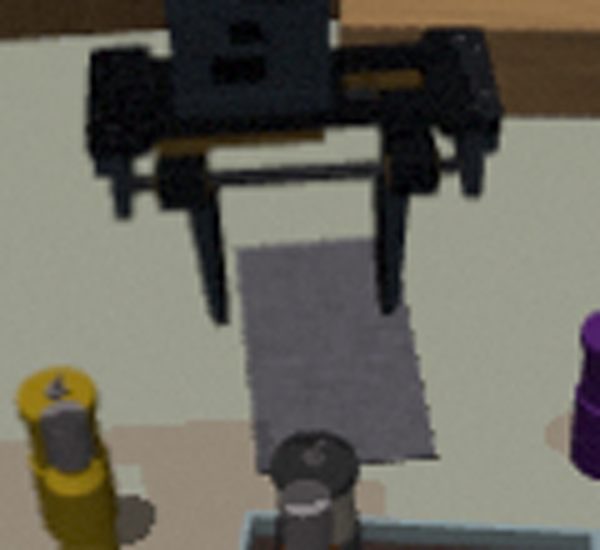

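View pics/l_top.png

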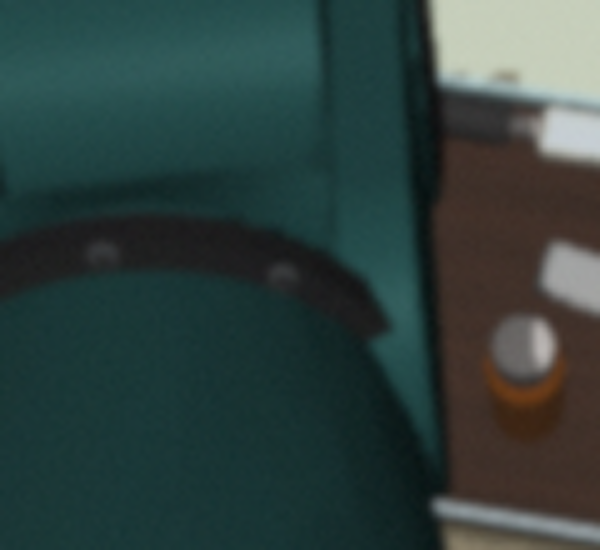

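Request:
{"op": "send_rows", "data": {
  "motion": [0, 0, -25, 0, 0, 0, 0, 0, -30, 0, 0, 0, 0, 0, -30, 0, 0, 0, 0, 0, -25, 0, 0, 0, 0, 0, -15, 0, 0, 0, 0, 0, -6, 0, 0, 0, 0, 0, 0, 0, 0, 0]
}}

```text
t: 2.9
ee_pos: [0.4952, 0.0742, 0.1096]
eef_rot: [-3.141, 0.0, 1.572]
force: [-0.5, -0.0, -0.0]
finger_gap: 0.0733
```

Request:
{"op": "send_rows", "data": {
  "motion": [0, 0, 0, 0, 0, 0, 0, 0, 0, 0, 0, 0, 0, 0, 0, 0, 0, 0, 0, 0, 0, 0, 0, 0, 0, 0, 0, 0, 0, 0, 0, 0, 0, 0, 0, 0],
  "jaw": 1
}}

```text
t: 3.5
ee_pos: [0.4961, 0.0737, 0.1105]
eef_rot: [3.141, -0.0, 1.571]
force: [-1.5, 0.1, 7.1]
finger_gap: 0.0473
```

Request:
{"op": "send_rows", "data": {
  "motion": [0, 0, 0, 0, 0, 0, 0, 0, 0, 0, 0, 0]
}}

```text
t: 3.7
ee_pos: [0.496, 0.0737, 0.1105]
eef_rot: [3.141, -0.0, 1.571]
force: [-1.1, 1.0, 6.8]
finger_gap: 0.047
```

```bash
python3 - <<'E'
from h import *
i=get_image("side");crop(i,"pics/l2.png",170,90,310,210,5)
E
```

```text
(no output)
```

View pics/l2.png

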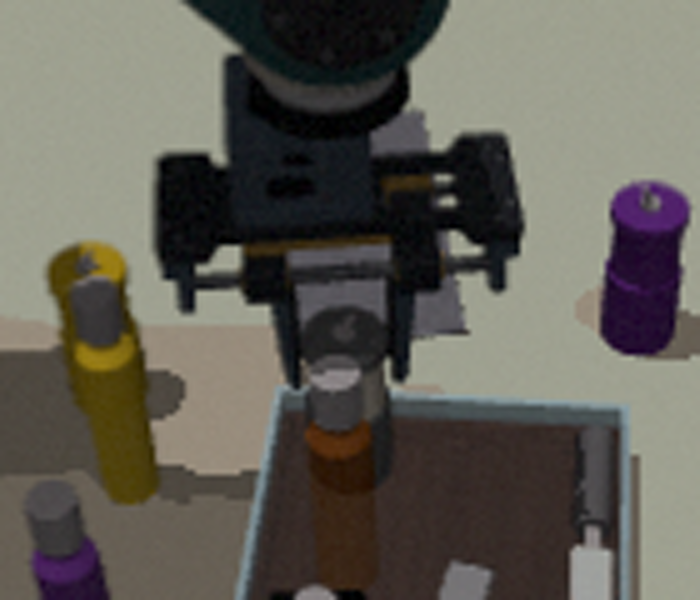

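Request:
{"op": "send_rows", "data": {
  "motion": [0, 0, 3, 0, 0, 0, 0, 0, 7, 0, 0, 0, 0, 0, 15, 0, 0, 0, 0, 0, 15, 0, 0, 0, 0, 0, 10, 0, 0, 0, 0, 0, 0, 0, 0, 0]
}}

```text
t: 4.35
ee_pos: [0.4964, 0.0737, 0.1614]
eef_rot: [3.139, -0.0, 1.571]
force: [0.4, -0.3, -1.0]
finger_gap: 0.0476
```

```bash
python3 - <<'E'
from h import *
i=get_image("side");crop(i,"pics/l3.png",170,70,310,190,5)
E
```

```text
(no output)
```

View pics/l3.png

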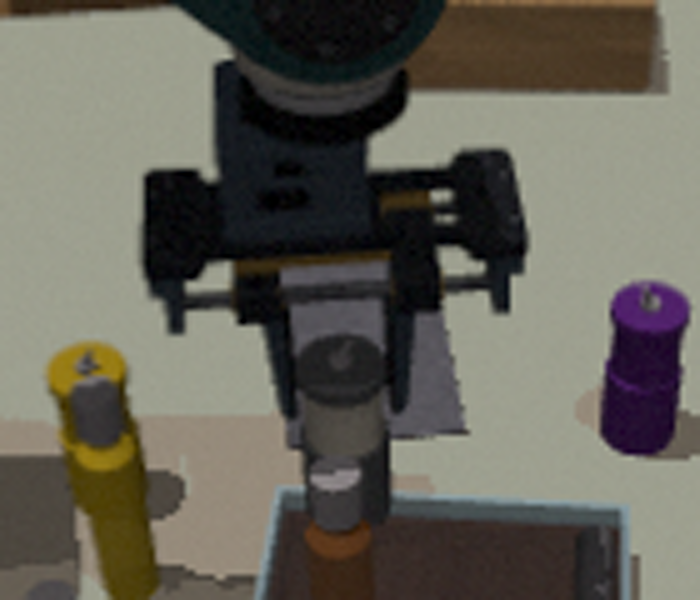

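Request:
{"op": "send_rows", "data": {
  "motion": [1, 12, 0, 0, 0, 0, 1, 24, 0, 0, 0, 0, 2, 34, 0, 0, 0, 0, 2, 40, 0, 0, 0, 0, 2, 40, 0, 0, 0, 0, 2, 40, 0, 0, 0, 0, 2, 40, 0, 0, 0, 0, 2, 36, 0, 0, 0, 0]
}}

```text
t: 5.2
ee_pos: [0.5087, 0.3422, 0.1589]
eef_rot: [-3.14, 0.001, 1.572]
force: [0.6, -0.7, -1.3]
finger_gap: 0.0473
```

Request:
{"op": "send_rows", "data": {
  "motion": [2, 28, 0, 0, 0, 0, 1, 20, 0, 0, 0, 0, 0, 10, -10, 0, 0, 0, 0, 0, -22, 0, 0, 0, 0, 0, -22, 0, 0, 0, 0, 0, -12, 0, 0, 0, 0, 0, -6, 0, 0, 0, 0, 0, -3, 0, 0, 0]
}}

```text
t: 6.0
ee_pos: [0.5126, 0.3973, 0.0844]
eef_rot: [-3.141, 0.0, 1.571]
force: [0.4, 0.3, -0.5]
finger_gap: 0.0469
```

Request:
{"op": "send_rows", "data": {
  "motion": [0, 0, -1, 0, 0, 0, 0, 0, 0, 0, 0, 0, 0, 0, 0, 0, 0, 0]
}}

```text
t: 6.3
ee_pos: [0.513, 0.3979, 0.0846]
eef_rot: [3.141, -0.001, 1.571]
force: [-0.5, 0.0, -1.2]
finger_gap: 0.0474
```

```bash
python3 - <<'E'
from h import *
i=get_image("side");crop(i,"pics/l4.png",170,30,310,150,5)
E
```

```text
(no output)
```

View pics/l4.png

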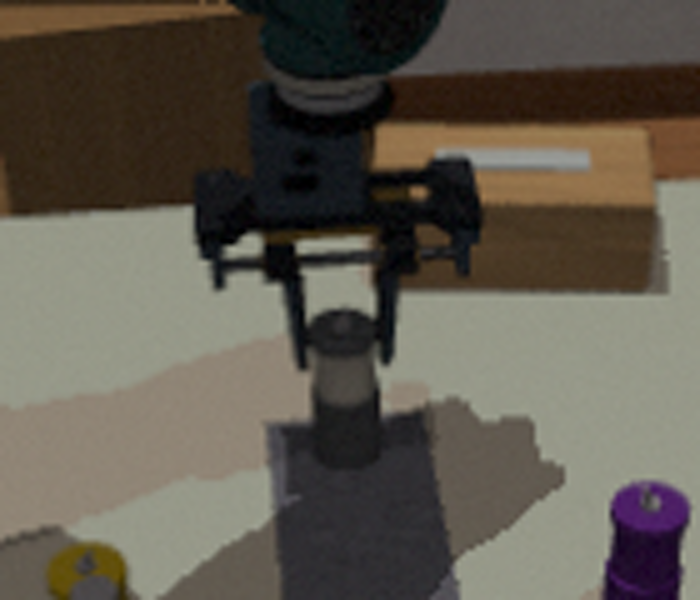

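Request:
{"op": "send_rows", "data": {
  "motion": [0, 0, -1, 0, 0, 0, 0, 0, 0, 0, 0, 0]
}}

```text
t: 6.55
ee_pos: [0.5129, 0.398, 0.0836]
eef_rot: [3.141, -0.001, 1.571]
force: [-1.0, 0.3, 5.3]
finger_gap: 0.0475
```

Request:
{"op": "send_rows", "data": {
  "motion": [0, 0, -1, 0, 0, 0, 0, 0, 0, 0, 0, 0]
}}

```text
t: 6.75
ee_pos: [0.5134, 0.3983, 0.0834]
eef_rot: [3.14, -0.001, 1.571]
force: [-3.2, -2.0, 14.0]
finger_gap: 0.0474
```

Request:
{"op": "send_rows", "data": {
  "motion": [0, 0, 0, 0, 0, 0, 0, 0, 0, 0, 0, 0, 0, 0, 0, 0, 0, 0, 0, 0, 4, 0, 0, 0, 0, 0, 16, 0, 0, 0, 0, 0, 40, 0, 0, 0, 0, 0, 45, 0, 0, 0, 0, 0, 45, 0, 0, 0],
  "jaw": -0.6
}}

```text
t: 7.55
ee_pos: [0.5124, 0.3975, 0.2348]
eef_rot: [3.141, -0.0, 1.571]
force: [0.2, 1.3, -0.6]
finger_gap: 0.0731
```

Request:
{"op": "send_rows", "data": {
  "motion": [-3, -44, 10, 0, 0, 0, -3, -48, 0, 0, 0, 0, -3, -48, 0, 0, 0, 0, -3, -48, 0, 0, 0, 0, -3, -48, 0, 0, 0, 0, -3, -48, 0, 0, 0, 0, -3, -48, 0, 0, 0, 0, -3, -48, 0, 0, 0, 0]
}}

```text
t: 8.35
ee_pos: [0.4883, 0.0159, 0.2433]
eef_rot: [3.14, 0.0, 1.571]
force: [0.7, 0.7, 0.1]
finger_gap: 0.0732
```

Request:
{"op": "send_rows", "data": {
  "motion": [0, -24, 0, 0, 0, 0, 0, 0, 0, 0, 0, 0, 0, 0, 0, 0, 0, 0]
}}

```text
t: 8.65
ee_pos: [0.4888, -0.0065, 0.2428]
eef_rot: [3.141, -0.0, 1.57]
force: [-0.1, 0.1, -0.3]
finger_gap: 0.0731
```

```bash
python3 - <<'E'
from h import *
i=get_image("side");crop(i,"pics/l5.png",170,50,310,210,4)
E
```

```text
(no output)
```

View pics/l5.png

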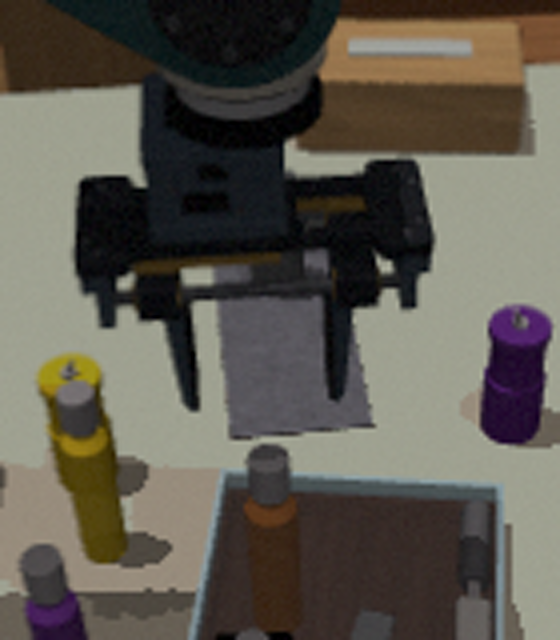

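Request:
{"op": "send_rows", "data": {
  "motion": [0, 0, -20, 0, 0, 0, 0, 0, -30, 0, 0, 0, 0, 0, -20, 0, 0, 0, 0, 0, -12, 0, 0, 0, 0, 0, -8, 0, 0, 0, 0, 0, 0, 0, 0, 0],
  "jaw": -0.1
}}

```text
t: 9.3
ee_pos: [0.4885, -0.0058, 0.1515]
eef_rot: [-3.141, -0.0, 1.572]
force: [-0.2, 0.5, -0.8]
finger_gap: 0.0502
```

Request:
{"op": "send_rows", "data": {
  "motion": [0, 0, 0, 0, 0, 0, 0, 0, 0, 0, 0, 0, 0, 0, 0, 0, 0, 0, 0, 0, 0, 0, 0, 0, 0, 0, 0, 0, 0, 0, 0, 0, 0, 0, 0, 0],
  "jaw": 1,
  "grip_force": 15
}}

```text
t: 9.9
ee_pos: [0.4891, -0.0064, 0.1525]
eef_rot: [3.141, 0.0, 1.571]
force: [-1.1, -1.2, 6.0]
finger_gap: 0.0255
```

```bash
python3 - <<'E'
from h import *
i=get_image("side");crop(i,"pics/l6.png",170,50,310,210,4)
E
```

```text
(no output)
```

View pics/l6.png

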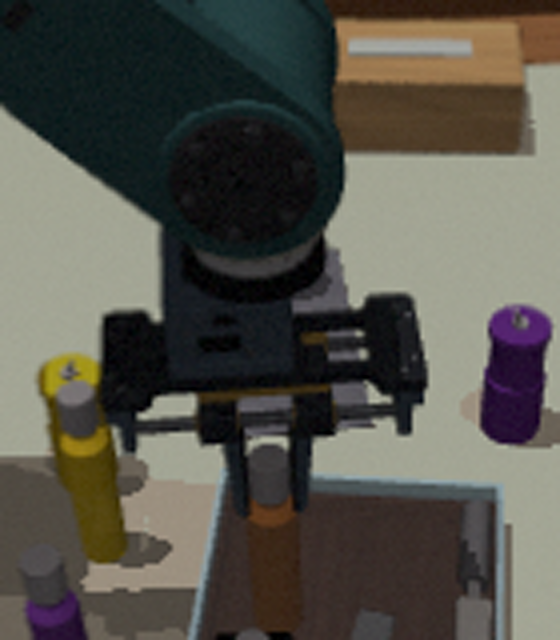

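Request:
{"op": "send_rows", "data": {
  "motion": [0, 0, 3, 0, 0, 0, 0, 0, 7, 0, 0, 0, 0, 0, 15, 0, 0, 0, 0, 0, 15, 0, 0, 0, 0, 0, 10, 0, 0, 0, 0, 0, 0, 0, 0, 0]
}}

```text
t: 10.55
ee_pos: [0.4893, -0.0064, 0.2033]
eef_rot: [3.139, 0.0, 1.571]
force: [-0.4, -0.5, -2.6]
finger_gap: 0.0256
```

Request:
{"op": "send_rows", "data": {
  "motion": [1, 12, 0, 0, 0, 0, 2, 24, 0, 0, 0, 0, 3, 34, 0, 0, 0, 0, 3, 40, 0, 0, 0, 0, 3, 40, 0, 0, 0, 0, 3, 40, 0, 0, 0, 0, 3, 40, 0, 0, 0, 0, 3, 38, 0, 0, 0, 0]
}}

```text
t: 11.35
ee_pos: [0.5087, 0.2641, 0.2009]
eef_rot: [-3.14, 0.0, 1.571]
force: [-0.1, -1.0, -1.7]
finger_gap: 0.0255
```

Request:
{"op": "send_rows", "data": {
  "motion": [3, 28, 0, 0, 0, 0, 2, 20, 0, 0, 0, 0, 0, 11, -10, 0, 0, 0, 0, 0, -22, 0, 0, 0, 0, 0, -22, 0, 0, 0, 0, 0, -12, 0, 0, 0, 0, 0, -6, 0, 0, 0, 0, 0, -3, 0, 0, 0]
}}

```text
t: 12.15
ee_pos: [0.5146, 0.3203, 0.1265]
eef_rot: [-3.141, 0.0, 1.571]
force: [0.7, 0.1, -1.4]
finger_gap: 0.0254
```

Request:
{"op": "send_rows", "data": {
  "motion": [0, 0, -1, 0, 0, 0, 0, 0, -1, 0, 0, 0, 0, 0, 0, 0, 0, 0, 0, 0, 0, 0, 0, 0]
}}

```text
t: 12.55
ee_pos: [0.515, 0.3208, 0.1256]
eef_rot: [3.141, -0.001, 1.571]
force: [0.5, 0.2, 0.8]
finger_gap: 0.0252
```

```bash
python3 - <<'E'
from h import *
i=get_image("side");crop(i,"pics/l7.png",170,30,310,190,4)
E
```

```text
(no output)
```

View pics/l7.png

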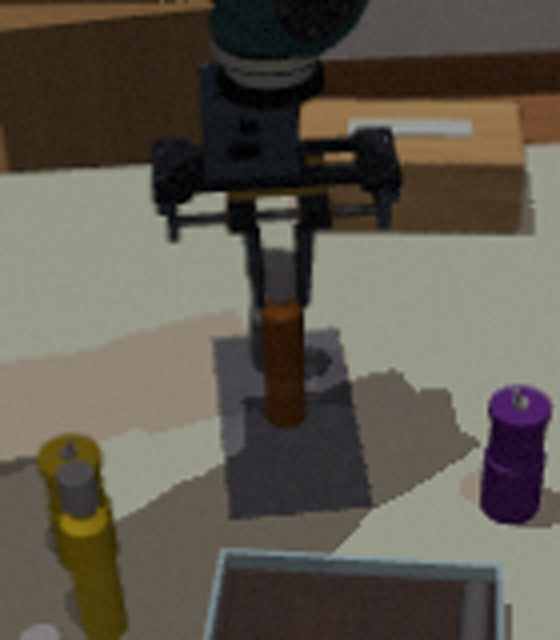

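Upright over the mat middle, just touching (0.8 N). Press 1 mm more, release.

Request:
{"op": "send_rows", "data": {
  "motion": [0, 0, -1, 0, 0, 0, 0, 0, 0, 0, 0, 0]
}}

```text
t: 12.8
ee_pos: [0.5156, 0.3213, 0.1254]
eef_rot: [3.14, -0.001, 1.571]
force: [-1.7, -0.5, 12.8]
finger_gap: 0.0256
```

Request:
{"op": "send_rows", "data": {
  "motion": [0, 0, 0, 0, 0, 0, 0, 0, 0, 0, 0, 0, 0, 0, 0, 0, 0, 0, 0, 0, 0, 0, 0, 0, 0, 0, 4, 0, 0, 0, 0, 0, 16, 0, 0, 0, 0, 0, 40, 0, 0, 0, 0, 0, 46, 0, 0, 0],
  "jaw": -0.1
}}

```text
t: 13.6
ee_pos: [0.5139, 0.3203, 0.2313]
eef_rot: [-3.14, 0.001, 1.571]
force: [0.7, 0.7, 0.5]
finger_gap: 0.0499
```

```bash
python3 - <<'E'
from h import *
i=get_image("side");crop(i,"pics/l8.png",170,30,310,190,4)
print(get_obs()["ee_pos"],get_obs()["joint_positions"])
E
```

```text
[0.51727771 0.3222202  0.24002267] [5.18838548e-01 2.04572359e-01 1.91155640e+00 4.88692496e-05
 1.01707528e+00 5.18609521e-01]
```

View pics/l8.png

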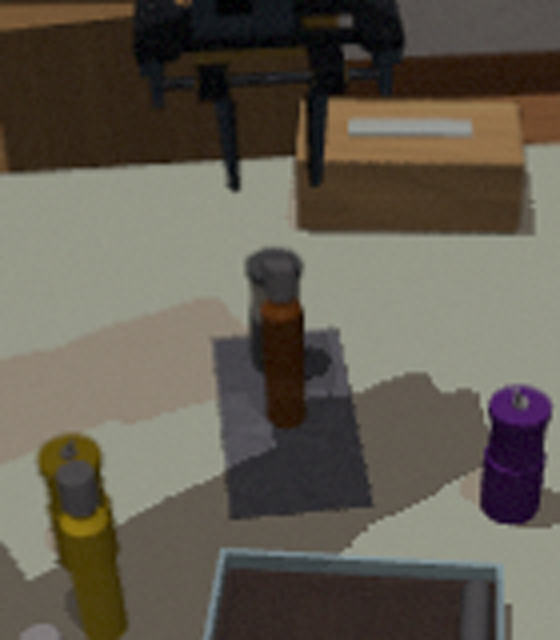

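Request:
{"op": "send_rows", "data": {
  "motion": [-4, -30, 0, 0, 0, 0.1382, -4, -38, 0, 0, 0, 0.1382, -4, -38, 0, 0, 0, 0.1382, -4, -38, 0, 0, 0, 0.1382, -4, -38, 0, 0, 0, 0.1382, -4, -38, 0, 0, 0, 0.1382, -4, -38, 0, 0, 0, 0.1382, -4, -38, 0, 0, 0, 0.1382],
  "jaw": -0.6
}}

```text
t: 14.45
ee_pos: [0.4825, 0.0233, 0.2311]
eef_rot: [3.141, 0.001, 2.682]
force: [0.5, -0.5, 0.1]
finger_gap: 0.0729
```

Request:
{"op": "send_rows", "data": {
  "motion": [-4, -38, 0, 0, 0, 0.1382, -4, -38, 0, 0, 0, 0.1382, -5, -29.5, 0, 0, 0, 0.1382, 0, 0, -30, 0, 0, 0, 0, 0, -40, 0, 0, 0, 0, 0, -21, 0, 0, 0, 0, 0, 0, 0, 0, 0, 0, 0, 0, 0, 0, 0]
}}

```text
t: 15.25
ee_pos: [0.4701, -0.0809, 0.14]
eef_rot: [-3.142, 0.001, 3.091]
force: [-0.1, -0.4, 1.0]
finger_gap: 0.073
```

```bash
python3 - <<'E'
from h import *
i=get_image("side");crop(i,"pics/l9.png",170,130,310,260,5)
print(get_obs()["ee_pos"],get_obs()["joint_positions"])
E
```

```text
[ 0.47055932 -0.08098505  0.14050654] [-2.19254497e-01  1.39159403e-01  2.21204938e+00  7.10108082e-06
  7.88564188e-01 -1.73978489e+00]
```

View pics/l9.png

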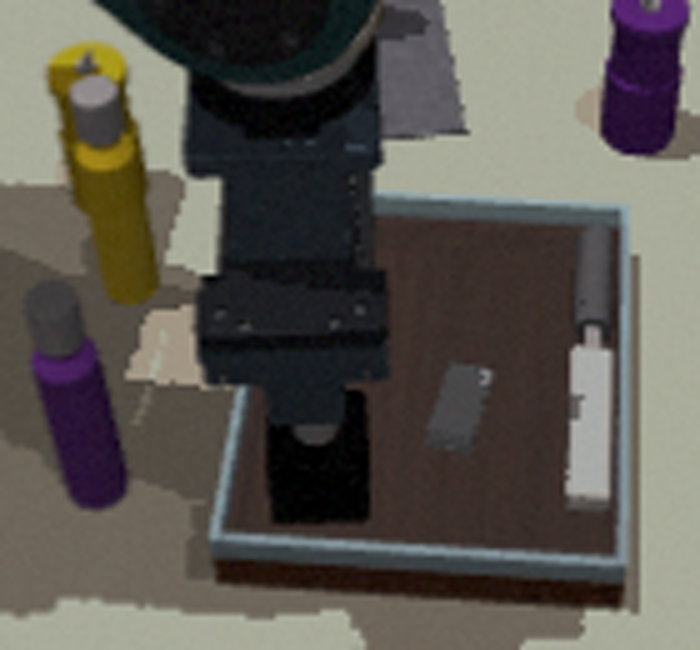

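Request:
{"op": "send_rows", "data": {
  "motion": [0, 0, -22, 0, 0, 0, 0, 0, -28, 0, 0, 0, 0, 0, -20, 0, 0, 0, 0, 0, -12, 0, 0, 0, 0, 0, -6, 0, 0, 0, 0, 0, 0, 0, 0, 0]
}}

```text
t: 15.9
ee_pos: [0.47, -0.0809, 0.0513]
eef_rot: [-3.142, 0.0, 3.091]
force: [-0.8, -0.2, 0.0]
finger_gap: 0.073
```

Request:
{"op": "send_rows", "data": {
  "motion": [0, 0, 0, 0, 0, 0, 0, 0, 0, 0, 0, 0, 0, 0, 0, 0, 0, 0, 0, 0, 0, 0, 0, 0, 0, 0, 0, 0, 0, 0, 0, 0, 0, 0, 0, 0],
  "jaw": 1,
  "grip_force": 20
}}

```text
t: 16.5
ee_pos: [0.47, -0.0809, 0.0515]
eef_rot: [-3.141, 0.001, 3.091]
force: [-2.2, 0.9, 7.7]
finger_gap: 0.0502
```

```bash
python3 - <<'E'
from h import *
i=get_image("side");crop(i,"pics/l10.png",170,130,310,260,5)
print(get_obs()["ee_pos"],get_obs()["wrist_torque"])
E
```

```text
[ 0.47000824 -0.08090066  0.05150812] [0.12633123 0.25702207 0.04211519]
```

View pics/l10.png

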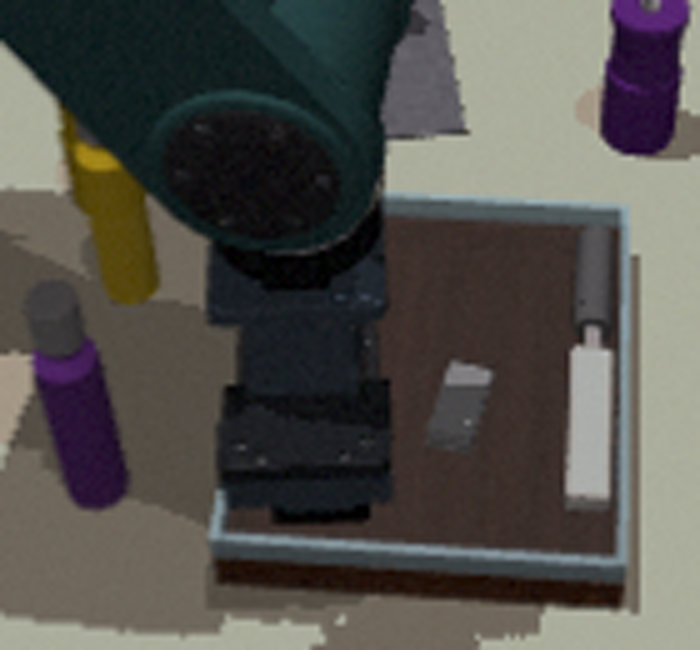

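Request:
{"op": "send_rows", "data": {
  "motion": [0, 0, 3, 0, 0, 0, 0, 0, 7, 0, 0, 0, 0, 0, 15, 0, 0, 0, 0, 0, 15, 0, 0, 0, 0, 0, 10, 0, 0, 0, 0, 0, 0, 0, 0, 0]
}}

```text
t: 17.15
ee_pos: [0.4704, -0.081, 0.1023]
eef_rot: [-3.141, 0.002, 3.091]
force: [0.2, -0.5, -1.9]
finger_gap: 0.0499
```

Request:
{"op": "send_rows", "data": {
  "motion": [2, 10, 0, 0, 0, -0.04, 3, 20, 0, 0, 0, -0.08, 4, 25, 0, 0, 0, -0.12, 4, 26, 0, 0, 0, -0.12, 4, 26, 0, 0, 0, -0.12, 4, 26, 0, 0, 0, -0.12, 4, 26, 0, 0, 0, -0.12, 4, 26, 0, 0, 0, -0.12]
}}

```text
t: 17.95
ee_pos: [0.4983, 0.1052, 0.1003]
eef_rot: [-3.141, -0.0, 2.246]
force: [0.1, -0.3, -0.3]
finger_gap: 0.05
```

Request:
{"op": "send_rows", "data": {
  "motion": [4, 26, 0, 0, 0, -0.12, 4, 26, 0, 0, 0, -0.12, 4, 26, 0, 0, 0, -0.12, 3, 26, 0, 0, 0, -0.12, 2, 20, 0, 0, 0, -0.12, 2, 14.5, 0, 0, 0, -0.08, 0, 0, 0, 0, 0, 0, 0, 0, -10, 0, 0, 0]
}}

```text
t: 18.75
ee_pos: [0.5179, 0.2427, 0.091]
eef_rot: [3.141, -0.0, 1.574]
force: [0.0, 0.5, -2.5]
finger_gap: 0.05
```

Request:
{"op": "send_rows", "data": {
  "motion": [0, 0, -20, 0, 0, 0, 0, 0, -22, 0, 0, 0, 0, 0, -12, 0, 0, 0, 0, 0, -8, 0, 0, 0, 0, 0, -3, 0, 0, 0, 0, 0, -1, 0, 0, 0, 0, 0, 0, 0, 0, 0]
}}

```text
t: 19.45
ee_pos: [0.518, 0.2428, 0.0254]
eef_rot: [3.141, -0.0, 1.571]
force: [0.5, 0.7, -2.3]
finger_gap: 0.05
```

```bash
python3 - <<'E'
from h import *
i=get_image("side");crop(i,"pics/l11.png",170,40,310,190,4)
E
```

```text
(no output)
```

View pics/l11.png

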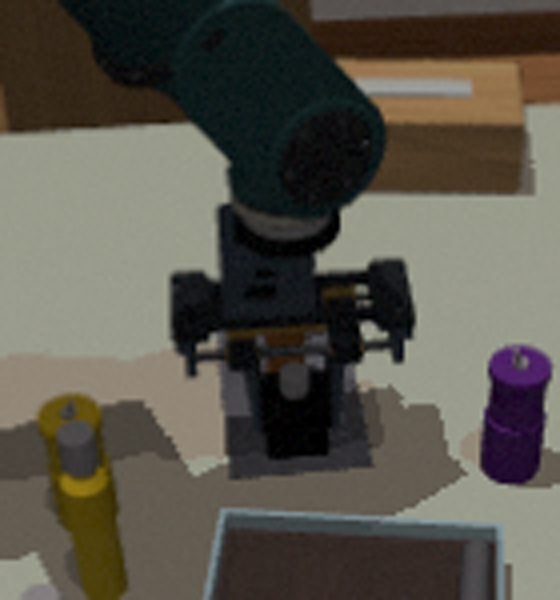

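Request:
{"op": "send_rows", "data": {
  "motion": [0, 0, -1, 0, 0, 0, 0, 0, 0, 0, 0, 0]
}}

```text
t: 19.7
ee_pos: [0.5181, 0.2429, 0.0245]
eef_rot: [3.141, -0.0, 1.571]
force: [-0.5, -0.1, 4.5]
finger_gap: 0.05
```

Request:
{"op": "send_rows", "data": {
  "motion": [0, 0, -1, 0, 0, 0, 0, 0, 0, 0, 0, 0]
}}

```text
t: 19.9
ee_pos: [0.5182, 0.243, 0.0241]
eef_rot: [3.141, -0.001, 1.571]
force: [-4.0, -1.0, 16.6]
finger_gap: 0.0498
```

Request:
{"op": "send_rows", "data": {
  "motion": [0, 0, 0, 0, 0, 0, 0, 0, 0, 0, 0, 0, 0, 0, 0, 0, 0, 0, 0, 0, 4, 0, 0, 0, 0, 0, 16, 0, 0, 0, 0, 0, 40, 0, 0, 0, 0, 0, 45, 0, 0, 0, 0, 0, 45, 0, 0, 0],
  "jaw": -0.6
}}

```text
t: 20.7
ee_pos: [0.5173, 0.2426, 0.1756]
eef_rot: [3.141, -0.0, 1.571]
force: [0.8, 0.2, -0.3]
finger_gap: 0.073
```

Request:
{"op": "send_rows", "data": {
  "motion": [3, -30, 10, 0, 0, -0.045, 3, -35, 10, 0, 0, -0.045, 3, -35, 10, 0, 0, -0.045, 3, -35, 0, 0, 0, -0.045, 3, -35, 0, 0, 0, -0.045, 4, -35, 0, 0, 0, -0.045, 5, -35, 0, 0, 0, -0.045, 5, -41, 0, 0, 0, -0.045],
  "jaw": -0.2
}}

```text
t: 21.5
ee_pos: [0.5466, -0.0395, 0.2043]
eef_rot: [3.14, -0.0, 1.21]
force: [1.1, 0.9, 0.8]
finger_gap: 0.0547
```

Request:
{"op": "send_rows", "data": {
  "motion": [0, 0, -30, 0, 0, 0, 0, 0, -40, 0, 0, 0, 0, 0, -30, 0, 0, 0, 0, 0, 0, 0, 0, 0, 0, 0, 0, 0, 0, 0]
}}

```text
t: 22.0
ee_pos: [0.5469, -0.0383, 0.1042]
eef_rot: [3.141, -0.0, 1.211]
force: [-0.5, -0.3, 0.1]
finger_gap: 0.0545
```

```bash
python3 - <<'E'
from h import *
o=get_obs();print(o["ee_pos"],o["eef_rot"])
i=get_image("side");crop(i,"pics/l12.png",180,100,320,250,5)
print(proj(i,o["ee_pos"]), proj(i,[.5474,-.038,.04]))
t=get_image("top");cv2.imwrite("pics/t12.png",t["pixels"][:,:,::-1])
E
```

```text
[ 0.54693102 -0.03832483  0.10416616] [ 3.14146658e+00 -2.81493734e-05  1.21128251e+00]
[[262.25674029 194.59455445]] [[262.19996148 209.9064586 ]]
```

View pics/l12.png

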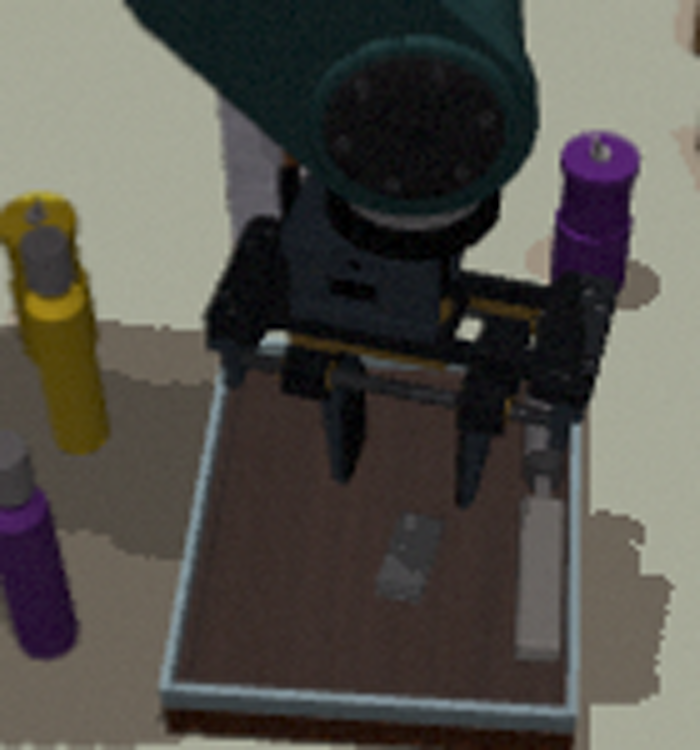

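View pics/t12.png

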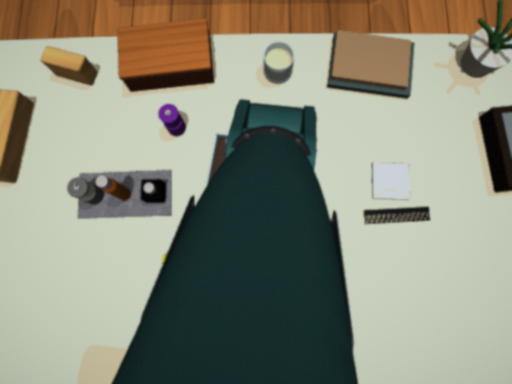

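Request:
{"op": "send_rows", "data": {
  "motion": [0, 0, -20, 0, 0, 0, 0, 0, -20, 0, 0, 0, 0, 0, -15, 0, 0, 0, 0, 0, -10, 0, 0, 0, 0, 0, -5, 0, 0, 0, 0, 0, -1, 0, 0, 0, 0, 0, 0, 0, 0, 0],
  "jaw": 0
}}

```text
t: 22.8
ee_pos: [0.5469, -0.0383, 0.0323]
eef_rot: [3.141, -0.0, 1.211]
force: [-0.4, 0.4, 0.3]
finger_gap: 0.0454
```

```bash
python3 - <<'E'
from h import *
o=get_obs();print(o["ee_pos"],o["force"])
i=get_image("side");crop(i,"pics/l13.png",210,150,310,250,7)
E
```

```text
[ 0.54692995 -0.03834223  0.03233496] [-0.44767286  0.39709109  0.31328083]
```

View pics/l13.png

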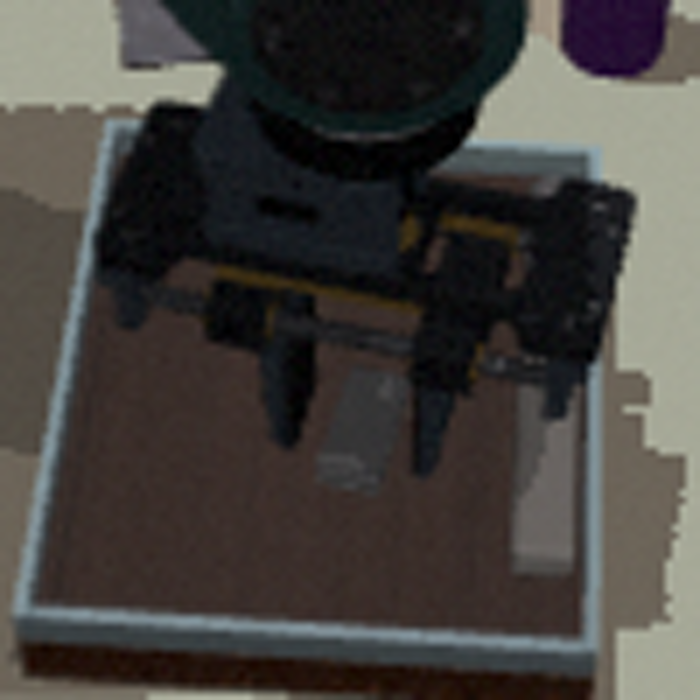

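Request:
{"op": "send_rows", "data": {
  "motion": [0, 0, 0, 0, 0, 0, 0, 0, 0, 0, 0, 0, 0, 0, 0, 0, 0, 0, 0, 0, 0, 0, 0, 0, 0, 0, 0, 0, 0, 0, 0, 0, 0, 0, 0, 0],
  "jaw": 1,
  "grip_force": 15
}}

```text
t: 23.45
ee_pos: [0.5468, -0.0384, 0.0322]
eef_rot: [3.141, -0.0, 1.211]
force: [-1.1, 0.6, 5.6]
finger_gap: 0.0239
```

Request:
{"op": "send_rows", "data": {
  "motion": [0, 0, 3, 0, 0, 0, 0, 0, 7, 0, 0, 0, 0, 0, 15, 0, 0, 0, 0, 0, 25, 0, 0, 0, 0, 0, 25, 0, 0, 0, 0, 0, 0, 0, 0, 0]
}}

```text
t: 24.05
ee_pos: [0.5487, -0.0386, 0.111]
eef_rot: [3.136, -0.001, 1.211]
force: [0.1, 0.4, 0.2]
finger_gap: 0.0238
```

```bash
python3 - <<'E'
from h import *
o=get_obs();print(o["ee_pos"],o["force"])
i=get_image("side");crop(i,"pics/l14.png",210,120,310,220,7)
t=get_image("top")
crop(t,"pics/t14.png",350,145,440,235,7)
E
```

```text
[ 0.54866746 -0.03855607  0.11095155] [0.05142101 0.38755711 0.20623193]
```

View pics/l14.png

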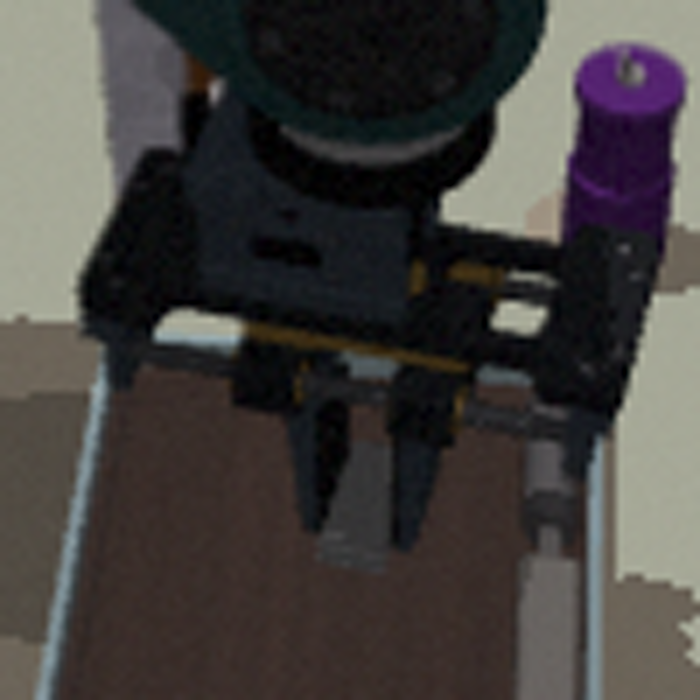

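View pics/t14.png

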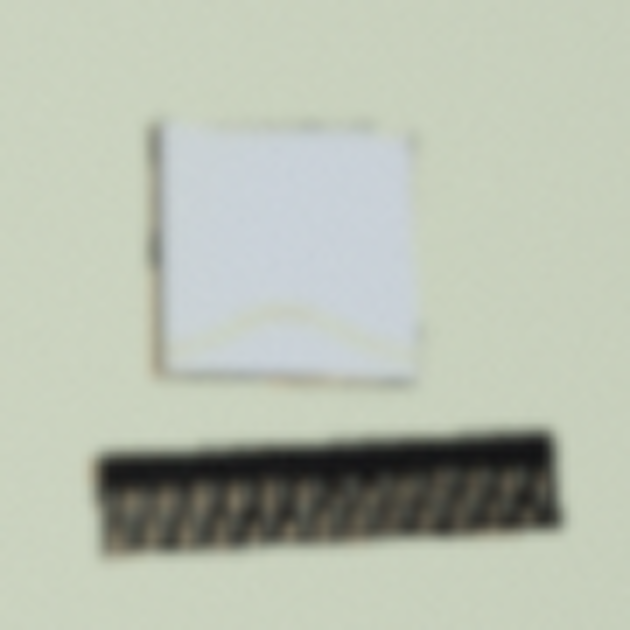

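```bash
python3 - <<'E'
from h import *
t=get_image("top")
print(back(t,[(np.array([289,253])+.5)/7-.5+[350,145]],.01))
i=get_image("side");crop(i,"pics/s15.png",215,280,315,375,7)
E
```

```text
[[ 0.54616627 -0.33261779  0.01      ]]
```

View pics/s15.png

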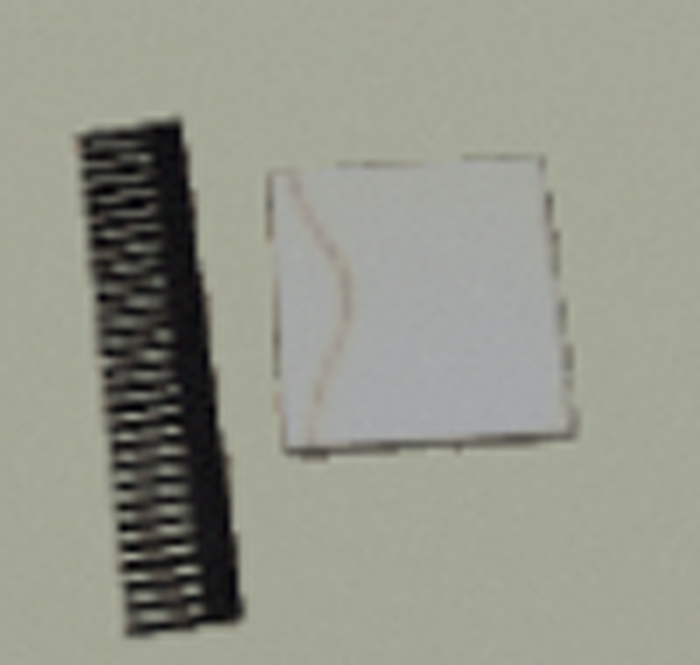

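```bash
python3 - <<'E'
from h import *
i=get_image("side")
c=np.array([(274,170),(545,157),(570,432),(285,447)])
q=back(i,(c+.5)/7-.5+[215,280],.01);print(q,q.mean(0))
E
```

```text
[[ 0.50257522 -0.28456477  0.01      ]
 [ 0.59195565 -0.28865488  0.01      ]
 [ 0.58591366 -0.37794021  0.01      ]
 [ 0.49807366 -0.37400589  0.01      ]] [ 0.54462955 -0.33129144  0.01      ]
```

Request:
{"op": "send_rows", "data": {
  "motion": [0, -15, 0, 0, 0, 0.03, 0, -30, 0, 0, 0, 0.04, 0, -38, 0, 0, 0, 0.04, 0, -38, 0, 0, 0, 0.04, 0, -38, 0, 0, 0, 0.04, -1, -38, 0, 0, 0, 0.04, -1, -38, 0, 0, 0, 0.04, 0, -34, 0, 0, 0, 0.04]
}}

```text
t: 25.1
ee_pos: [0.5438, -0.3089, 0.106]
eef_rot: [-3.14, -0.001, 1.522]
force: [1.1, -0.2, -0.3]
finger_gap: 0.0239
```

Request:
{"op": "send_rows", "data": {
  "motion": [0, -25, 0, 0, 0, 0, 0, 0, -20, 0, 0, 0, 0, 0, -30, 0, 0, 0, 0, 0, -22, 0, 0, 0, 0, 0, -14, 0, 0, 0, 0, 0, -6, 0, 0, 0, 0, 0, -2, 0, 0, 0, 0, 0, 0, 0, 0, 0]
}}

```text
t: 25.9
ee_pos: [0.5449, -0.3325, 0.0134]
eef_rot: [3.141, 0.0, 1.521]
force: [0.0, -0.1, -0.2]
finger_gap: 0.024
```

Request:
{"op": "send_rows", "data": {
  "motion": [0, 0, -1, 0, 0, 0, 0, 0, 0, 0, 0, 0]
}}

```text
t: 26.1
ee_pos: [0.545, -0.3325, 0.0126]
eef_rot: [3.141, 0.001, 1.521]
force: [-0.3, 0.2, -0.1]
finger_gap: 0.0237
```

```bash
python3 - <<'E'
from h import *
i=get_image("side");crop(i,"pics/s16.png",215,250,315,365,6)
E
```

```text
(no output)
```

View pics/s16.png

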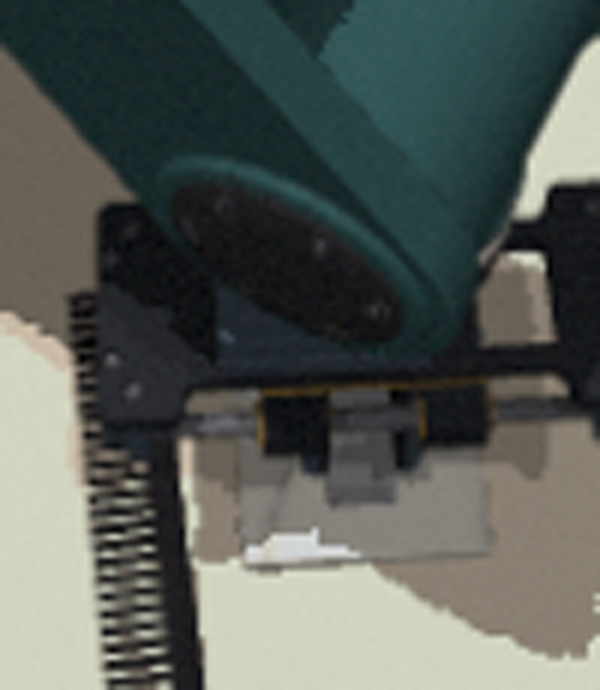

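Request:
{"op": "send_rows", "data": {
  "motion": [0, 0, -1, 0, 0, 0, 0, 0, 0, 0, 0, 0]
}}

```text
t: 26.35
ee_pos: [0.545, -0.3326, 0.0119]
eef_rot: [3.141, 0.0, 1.521]
force: [-3.8, 1.4, 10.8]
finger_gap: 0.0237
```

Request:
{"op": "send_rows", "data": {
  "motion": [0, 0, 0, 0, 0, 0, 0, 0, 0, 0, 0, 0, 0, 0, 0, 0, 0, 0, 0, 0, 0, 0, 0, 0, 0, 0, 3, 0, 0, 0, 0, 0, 17, 0, 0, 0, 0, 0, 40, 0, 0, 0, 0, 0, 45, 0, 0, 0],
  "jaw": -0.1
}}

```text
t: 27.15
ee_pos: [0.544, -0.3319, 0.1173]
eef_rot: [-3.14, -0.001, 1.521]
force: [0.2, -1.2, 0.7]
finger_gap: 0.05
```

Request:
{"op": "send_rows", "data": {
  "motion": [0, 20, 40, 0, 0, 0, 0, 40, 40, 0, 0, 0, 0, 40, 20, 0, 0, 0, 0, 40, 0, 0, 0, 0, 0, 40, 0, 0, 0, 0, 0, 40, 0, 0, 0, 0, 0, 40, 0, 0, 0, 0, 0, 30, 0, 0, 0, 0]
}}

```text
t: 27.95
ee_pos: [0.5443, -0.0449, 0.2127]
eef_rot: [3.14, -0.0, 1.522]
force: [0.8, 0.6, 0.9]
finger_gap: 0.0503
```

```bash
python3 - <<'E'
from h import *
i=get_image("side");crop(i,"pics/s17.png",215,270,315,375,6)
t=get_image("top");crop(t,"pics/t17.png",350,145,440,235,7)
E
```

```text
(no output)
```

View pics/s17.png

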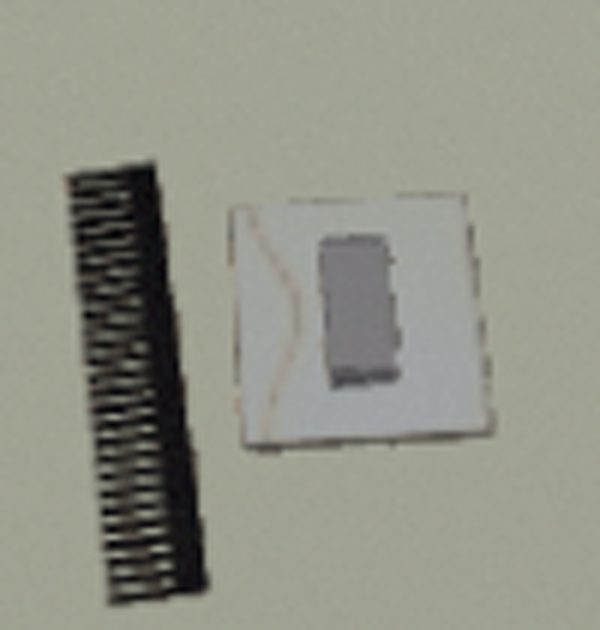

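View pics/t17.png

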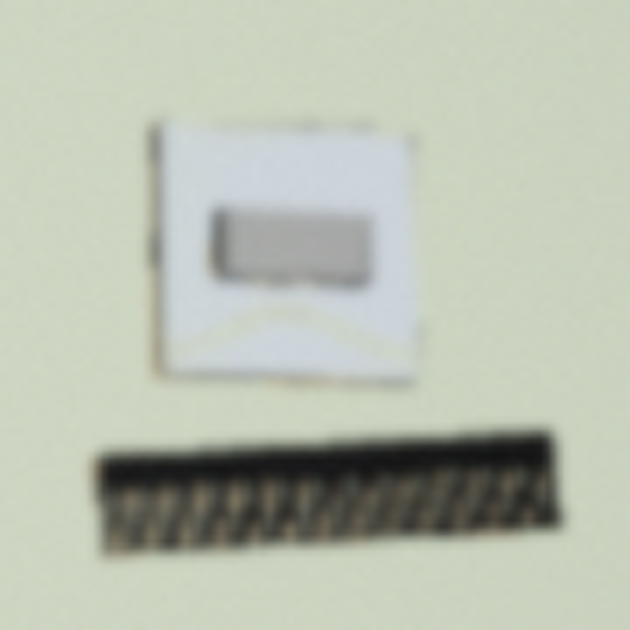

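Request:
{"op": "send_rows", "data": {
  "motion": [-3, 30, 0, 0, 0, 0.05, -4, 40, 0, 0, 0, 0, -4, 40, 0, 0, 0, 0, -4, 40, 0, 0, 0, 0, -4, 40, 0, 0, 0, 0, -4, 40, 0, 0, 0, 0, -4, 35, 0, 0, 0, 0, 0, 20, 0, 0, 0, 0],
  "jaw": -0.6
}}

```text
t: 28.85
ee_pos: [0.5174, 0.2398, 0.2124]
eef_rot: [3.141, -0.0, 1.572]
force: [0.1, -0.5, 0.6]
finger_gap: 0.0729
```

Request:
{"op": "send_rows", "data": {
  "motion": [0, 0, -30, 0, 0, 0, 0, 0, -45, 0, 0, 0, 0, 0, -26, 0, 0, 0, 0, 0, 0, 0, 0, 0, 0, 0, 0, 0, 0, 0]
}}

```text
t: 29.35
ee_pos: [0.5182, 0.2378, 0.1115]
eef_rot: [3.141, -0.0, 1.571]
force: [0.2, 0.4, 0.8]
finger_gap: 0.0729
```

```bash
python3 - <<'E'
from h import *
print(get_obs()["ee_pos"])
i=get_image("side");crop(i,"pics/s18.png",180,60,300,180,5)
E
```

```text
[0.51821889 0.23780165 0.11145964]
```

View pics/s18.png

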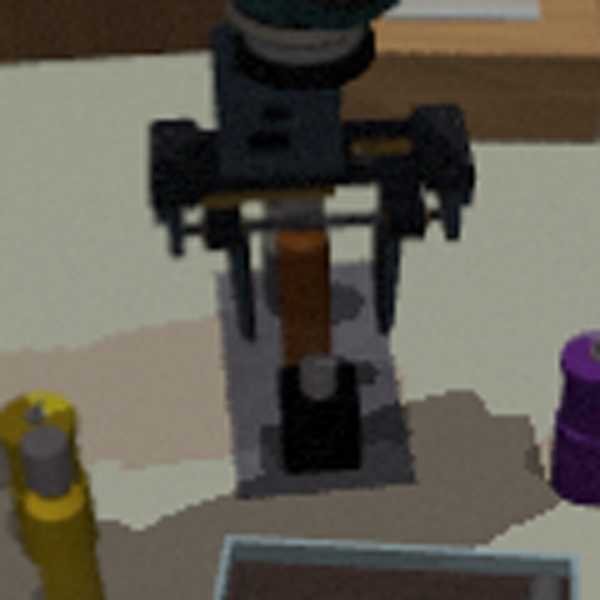

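Request:
{"op": "send_rows", "data": {
  "motion": [0, 5, -22, 0, 0, 0, 0, 0, -28, 0, 0, 0, 0, 0, -20, 0, 0, 0, 0, 0, -10, 0, 0, 0, 0, 0, -5.5, 0, 0, 0, 0, 0, 0, 0, 0, 0]
}}

```text
t: 30.0
ee_pos: [0.5182, 0.2431, 0.0255]
eef_rot: [3.141, -0.0, 1.571]
force: [-0.4, 0.1, -0.5]
finger_gap: 0.0729
```

Request:
{"op": "send_rows", "data": {
  "motion": [0, 0, 0, 0, 0, 0, 0, 0, 0, 0, 0, 0, 0, 0, 0, 0, 0, 0, 0, 0, 0, 0, 0, 0, 0, 0, 0, 0, 0, 0, 0, 0, 0, 0, 0, 0],
  "jaw": 1,
  "grip_force": 20
}}

```text
t: 30.6
ee_pos: [0.518, 0.2432, 0.0254]
eef_rot: [3.141, -0.0, 1.571]
force: [-1.1, -1.5, 6.5]
finger_gap: 0.0501
```

Request:
{"op": "send_rows", "data": {
  "motion": [0, 0, 3, 0, 0, 0, 0, 0, 7, 0, 0, 0, 0, 0, 20, 0, 0, 0, 0, 0, 25, 0, 0, 0, 0, 0, 20, 0, 0, 0, 0, 0, 0, 0, 0, 0]
}}

```text
t: 31.2
ee_pos: [0.5191, 0.2436, 0.1025]
eef_rot: [3.138, -0.002, 1.571]
force: [-0.4, 0.8, -3.1]
finger_gap: 0.0498
```

Request:
{"op": "send_rows", "data": {
  "motion": [-2, -14, 0, 0, 0, 0.08, -2, -20, 0, 0, 0, 0.12, -3, -26, 0, 0, 0, 0.12, -4, -26, 0, 0, 0, 0.12, -4, -26, 0, 0, 0, 0.12, -4, -26, 0, 0, 0, 0.12, -4, -26, 0, 0, 0, 0.12, -4, -26, 0, 0, 0, 0.12]
}}

```text
t: 32.0
ee_pos: [0.4898, 0.052, 0.099]
eef_rot: [-3.141, -0.001, 2.496]
force: [0.3, -0.6, -2.1]
finger_gap: 0.0503
```

Request:
{"op": "send_rows", "data": {
  "motion": [-4, -26, 0, 0, 0, 0.12, -4, -26, 0, 0, 0, 0.12, -4, -26, 0, 0, 0, 0.12, -4, -26, 0, 0, 0, 0.12, -3, -20, 0, 0, 0, 0.08, -2, -10, 0, 0, 0, 0.04, 0, 0, 0, 0, 0, 0, 0, 0, 0, 0, 0, 0]
}}

```text
t: 32.8
ee_pos: [0.4693, -0.0807, 0.0993]
eef_rot: [3.141, -0.001, 3.089]
force: [0.7, -1.2, -0.8]
finger_gap: 0.0498
```

Request:
{"op": "send_rows", "data": {
  "motion": [0.5, 0, -15, 0, 0, 0, 0, 0, -15, 0, 0, 0, 0, 0, -10, 0, 0, 0, 0, 0, -5, 0, 0, 0, 0, 0, -1, 0, 0, 0, 0, 0, 0, 0, 0, 0]
}}

```text
t: 33.4
ee_pos: [0.4703, -0.0809, 0.0539]
eef_rot: [-3.142, 0.0, 3.091]
force: [-0.7, -0.2, -1.0]
finger_gap: 0.0497
```

Request:
{"op": "send_rows", "data": {
  "motion": [0, 0, -1, 0, 0, 0, 0, 0, 0, 0, 0, 0]
}}

```text
t: 33.6
ee_pos: [0.4704, -0.081, 0.0531]
eef_rot: [-3.141, 0.001, 3.091]
force: [0.5, 0.4, -1.7]
finger_gap: 0.0493
```

Request:
{"op": "send_rows", "data": {
  "motion": [0, 0, -1, 0, 0, 0, 0, 0, 0, 0, 0, 0]
}}

```text
t: 33.8
ee_pos: [0.4705, -0.0811, 0.0523]
eef_rot: [-3.141, 0.001, 3.091]
force: [-1.6, -0.2, 6.2]
finger_gap: 0.0502
```

Request:
{"op": "send_rows", "data": {
  "motion": [0, 0, -0.7, 0, 0, 0, 0, 0, 0, 0, 0, 0]
}}

```text
t: 34.0
ee_pos: [0.4706, -0.0811, 0.052]
eef_rot: [-3.142, 0.001, 3.091]
force: [-5.8, 1.8, 18.7]
finger_gap: 0.05
```

Request:
{"op": "send_rows", "data": {
  "motion": [0, 0, 0, 0, 0, 0, 0, 0, 0, 0, 0, 0, 0, 0, 0, 0, 0, 0, 0, 0, 4, 0, 0, 0, 0, 0, 16, 0, 0, 0, 0, 0, 40, 0, 0, 0, 0, 0, 45, 0, 0, 0, 0, 0, 45, 0, 0, 0],
  "jaw": -0.6
}}

```text
t: 34.8
ee_pos: [0.4696, -0.0809, 0.2028]
eef_rot: [3.141, -0.001, 3.091]
force: [-0.1, 0.6, -0.5]
finger_gap: 0.073
```

Request:
{"op": "send_rows", "data": {
  "motion": [3, 20, 24, 0, 0, -0.13, 4, 34, 10, 0, 0, -0.13, 4, 34, 0, 0, 0, -0.13, 4, 34, 0, 0, 0, -0.13, 4, 34, 0, 0, 0, -0.13, 4, 34, 0, 0, 0, -0.13, 4, 34, 0, 0, 0, -0.13, 4, 34, 0, 0, 0, -0.13],
  "jaw": -0.1
}}

```text
t: 35.6
ee_pos: [0.501, 0.1785, 0.2353]
eef_rot: [3.141, 0.0, 2.046]
force: [0.4, -0.1, 0.7]
finger_gap: 0.0503
```

Request:
{"op": "send_rows", "data": {
  "motion": [4, 34, 0, 0, 0, -0.13, 3, 34, 0, 0, 0, -0.13, 3, 34, 0, 0, 0, -0.13, 3, 30, 0, 0, 0, -0.09, 1, 12, 0, 0, 0, 0, 0, 0, 0, 0, 0, 0, 0, 0, 0, 0, 0, 0]
}}

```text
t: 36.3
ee_pos: [0.5149, 0.3202, 0.2349]
eef_rot: [-3.141, 0.0, 1.573]
force: [0.1, -0.0, 0.5]
finger_gap: 0.0501
```

```bash
python3 - <<'E'
from h import *
import pickle
print(get_obs()["ee_pos"],get_obs()["eef_rot"])
i0,s0=pickle.load(open("im0.pkl","rb"))
i=get_image("side");crop(i,"pics/s19.png",180,60,300,180,5)
def cmp(a,b,box,n,k):
    x0,y0,x1,y1=box
    f=lambda q:cv2.resize(q["pixels"][y0:y1,x0:x1,::-1],None,fx=k,fy=k,interpolation=cv2.INTER_CUBIC)
    cv2.imwrite(n,np.hstack([f(a),f(b)]))
cmp(s0,i,(215,190,265,250),"pics/cs.png",8)
t=get_image("top");cmp(i0,t,(265,185,315,240),"pics/ct.png",8)
E
```

```text
[0.51486233 0.32019548 0.23493655] [-3.14115134e+00  4.44445066e-04  1.57311555e+00]
```

View pics/s19.png

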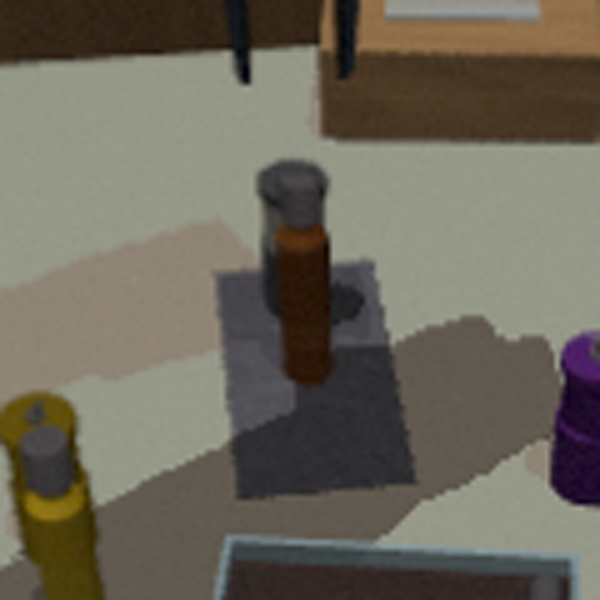

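View pics/cs.png

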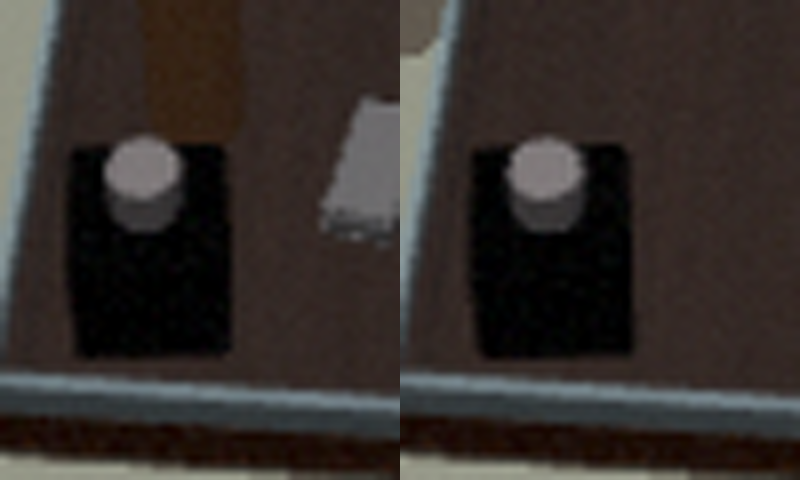

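View pics/ct.png

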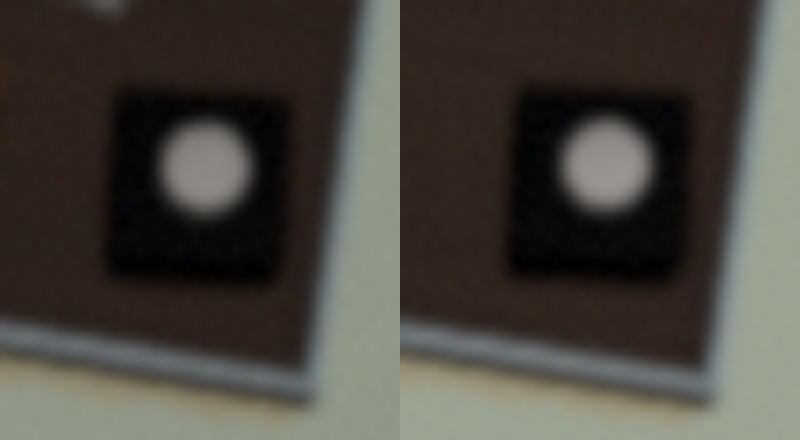

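Request:
{"op": "send_rows", "data": {
  "motion": [0, 0.8, -24, 0, 0, 0, 0, 0, -32, 0, 0, 0, 0, 0, -25, 0, 0, 0, 0, 0, -15, 0, 0, 0, 0, 0, -9, 0, 0, 0, 0, 0, -4, 0, 0, 0, 0, 0, 0, 0, 0, 0]
}}

```text
t: 37.1
ee_pos: [0.5154, 0.3218, 0.1264]
eef_rot: [3.141, -0.0, 1.571]
force: [-0.6, -0.3, -0.3]
finger_gap: 0.05
```

Request:
{"op": "send_rows", "data": {
  "motion": [0, 0, 0, 0, 0, 0, 0, 0, 0, 0, 0, 0, 0, 0, 0, 0, 0, 0, 0, 0, 0, 0, 0, 0, 0, 0, 0, 0, 0, 0, 0, 0, 0, 0, 0, 0],
  "jaw": 1,
  "grip_force": 15
}}

```text
t: 37.7
ee_pos: [0.5154, 0.322, 0.1266]
eef_rot: [3.141, -0.0, 1.571]
force: [-1.2, -0.5, 6.3]
finger_gap: 0.0257
```

Request:
{"op": "send_rows", "data": {
  "motion": [0, 0, 3, 0, 0, 0, 0, 0, 7, 0, 0, 0, 0, 0, 20, 0, 0, 0, 0, 0, 25, 0, 0, 0, 0, 0, 20, 0, 0, 0, 0, 0, 0, 0, 0, 0]
}}

```text
t: 38.3
ee_pos: [0.5163, 0.3225, 0.204]
eef_rot: [3.138, -0.002, 1.571]
force: [-0.1, -0.4, -2.6]
finger_gap: 0.0253
```

Request:
{"op": "send_rows", "data": {
  "motion": [-1, -12, 0, 0, 0, 0, -2, -24, 0, 0, 0, 0, -3, -34, 0, 0, 0, 0, -3, -38, 0, 0, 0, 0, -3, -38, 0, 0, 0, 0, -3, -38, 0, 0, 0, 0, -3, -38, 0, 0, 0, 0, -3, -38, 0, 0, 0, 0]
}}

```text
t: 39.1
ee_pos: [0.4924, 0.0598, 0.1996]
eef_rot: [-3.139, 0.0, 1.571]
force: [1.0, 0.5, -1.7]
finger_gap: 0.0256
```

Request:
{"op": "send_rows", "data": {
  "motion": [-3, -32, 0, 0, 0, 0, -2, -22, 0, 0, 0, 0, -0.4, -13.5, 0, 0, 0, 0, 0, 0, -15, 0, 0, 0, 0, 0, -17, 0, 0, 0, 0, 0, -10, 0, 0, 0, 0, 0, -3, 0, 0, 0, 0, 0, 0, 0, 0, 0]
}}

```text
t: 39.9
ee_pos: [0.4884, -0.0055, 0.1556]
eef_rot: [-3.14, -0.0, 1.572]
force: [0.4, -0.3, -1.8]
finger_gap: 0.0258
```

Request:
{"op": "send_rows", "data": {
  "motion": [0, 0, -1, 0, 0, 0, 0, 0, 0, 0, 0, 0, 0, 0, 0, 0, 0, 0]
}}

```text
t: 40.2
ee_pos: [0.489, -0.0056, 0.1555]
eef_rot: [3.141, 0.0, 1.571]
force: [0.2, -0.0, -2.2]
finger_gap: 0.0258
```

```bash
cat >> h.py <<'E'
def cmp(a,b,box,n,k):
    x0,y0,x1,y1=box
    f=lambda q:cv2.resize(q["pixels"][y0:y1,x0:x1,::-1],None,fx=k,fy=k,interpolation=cv2.INTER_CUBIC)
    cv2.imwrite(n,np.hstack([f(a),f(b)]))
E
python3 - <<'E'
from h import *
import pickle
i0,s0=pickle.load(open("im0.pkl","rb"))
i=get_image("side");cmp(s0,i,(215,150,265,220),"pics/cs2.png",8);print(get_obs()["ee_pos"])
E
```

```text
[ 0.48890689 -0.0056443   0.15544847]
```

View pics/cs2.png

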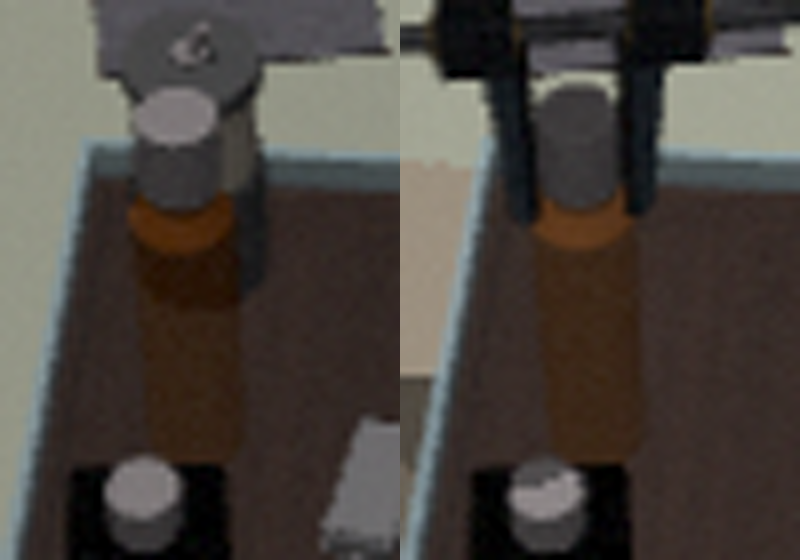

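Request:
{"op": "send_rows", "data": {
  "motion": [0, 0, -1, 0, 0, 0, 0, 0, 0, 0, 0, 0]
}}

```text
t: 40.45
ee_pos: [0.4887, -0.0057, 0.1541]
eef_rot: [3.142, -0.0, 1.571]
force: [0.6, 1.1, -2.5]
finger_gap: 0.0256
```

Request:
{"op": "send_rows", "data": {
  "motion": [0, 0, -1, 0, 0, 0, 0, 0, 0, 0, 0, 0]
}}

```text
t: 40.65
ee_pos: [0.4891, -0.0057, 0.1535]
eef_rot: [3.141, 0.0, 1.571]
force: [-1.1, 0.3, 5.4]
finger_gap: 0.0255
```

Request:
{"op": "send_rows", "data": {
  "motion": [0, 0, -0.5, 0, 0, 0, 0, 0, 0, 0, 0, 0]
}}

```text
t: 40.85
ee_pos: [0.4895, -0.0057, 0.1535]
eef_rot: [3.14, 0.0, 1.571]
force: [-1.8, -0.4, 11.1]
finger_gap: 0.0256
```

Request:
{"op": "send_rows", "data": {
  "motion": [0, 0, 0, 0, 0, 0, 0, 0, 0, 0, 0, 0, 0, 0, 0, 0, 0, 0, 0, 0, 3, 0, 0, 0, 0, 0, 12, 0, 0, 0, 0, 0, 30, 0, 0, 0, 0, 0, 25, 0, 0, 0, 0, 0, 0, 0, 0, 0],
  "jaw": -0.1
}}

```text
t: 41.65
ee_pos: [0.4906, -0.0058, 0.2266]
eef_rot: [3.136, 0.0, 1.571]
force: [0.9, 0.2, -0.8]
finger_gap: 0.0501
```

Request:
{"op": "send_rows", "data": {
  "motion": [2, 24, 0, 0, 0, 0, 3, 40, 0, 0, 0, 0, 3, 44, 0, 0, 0, 0, 3, 44, 0, 0, 0, 0, 3, 44, 0, 0, 0, 0, 3, 44, 0, 0, 0, 0, 3, 44, 0, 0, 0, 0, 3, 44, 0, 0, 0, 0],
  "jaw": -0.6
}}

```text
t: 42.45
ee_pos: [0.5113, 0.3242, 0.2226]
eef_rot: [-3.141, 0.0, 1.571]
force: [0.6, -0.5, -0.7]
finger_gap: 0.0731
```

Request:
{"op": "send_rows", "data": {
  "motion": [1, 44, 0, 0, 0, 0, 0, 32, 0, 0, 0, 0, 0, 0, -30, 0, 0, 0, 0, 0, -30, 0, 0, 0, 0, 0, 0, 0, 0, 0, 0, 0, 0, 0, 0, 0]
}}

```text
t: 43.05
ee_pos: [0.5126, 0.3982, 0.1629]
eef_rot: [-3.141, 0.001, 1.571]
force: [0.2, -1.1, 0.5]
finger_gap: 0.0732
```

```bash
python3 - <<'E'
from h import *
import pickle
i0,s0=pickle.load(open("im0.pkl","rb"))
i=get_image("side");cmp(s0,i,(215,150,265,220),"pics/cs3.png",8);print(get_obs()["ee_pos"],get_obs()["eef_rot"])
t=get_image("top");cmp(i0,t,(235,170,285,225),"pics/ct3.png",8)
crop(i,"pics/s20.png",180,60,300,180,4)
E
```

```text
[0.51321908 0.39849481 0.16387427] [ 3.14087503e+00 -5.25685786e-04  1.57094170e+00]
```

View pics/cs3.png

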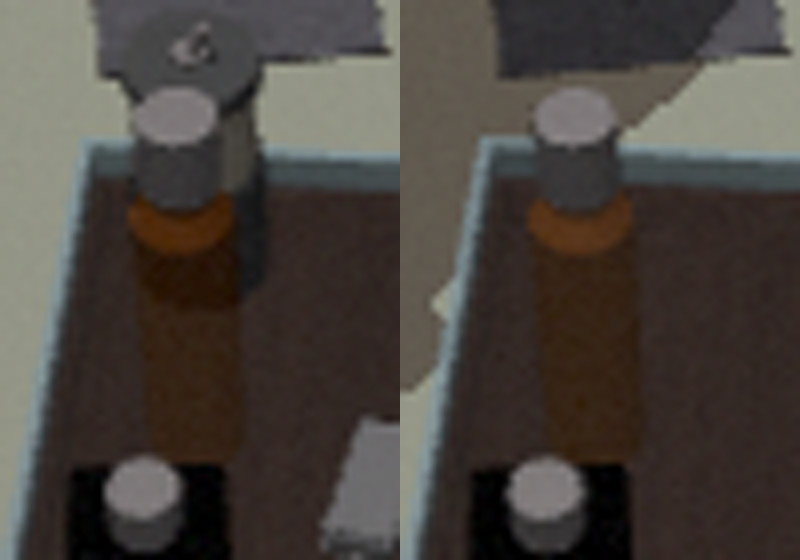

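View pics/ct3.png

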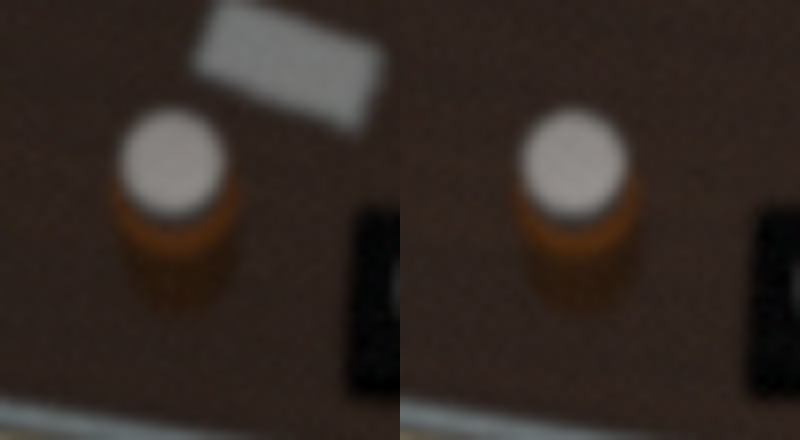

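View pics/s20.png

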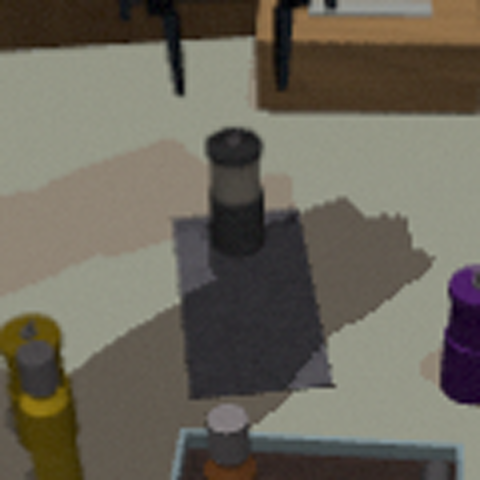

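Bottle is back within a pixel fraction. Now the lamp: down to z≈0.0845 and grip.

Request:
{"op": "send_rows", "data": {
  "motion": [0, 0, -20, 0, 0, 0, 0, 0, -25, 0, 0, 0, 0, 0, -18, 0, 0, 0, 0, 0, -11, 0, 0, 0, 0, 0, -5, 0, 0, 0, 0, 0, 0, 0, 0, 0]
}}

```text
t: 43.75
ee_pos: [0.5128, 0.3984, 0.0836]
eef_rot: [-3.141, 0.0, 1.571]
force: [-1.0, 0.3, -0.6]
finger_gap: 0.0729
```

Request:
{"op": "send_rows", "data": {
  "motion": [0, 0, 0, 0, 0, 0, 0, 0, 0, 0, 0, 0, 0, 0, 0, 0, 0, 0, 0, 0, 0, 0, 0, 0, 0, 0, 0, 0, 0, 0, 0, 0, 0, 0, 0, 0],
  "jaw": 1
}}

```text
t: 44.35
ee_pos: [0.5129, 0.3985, 0.084]
eef_rot: [3.141, -0.0, 1.571]
force: [-0.9, -0.5, 5.6]
finger_gap: 0.0475
```

Request:
{"op": "send_rows", "data": {
  "motion": [0, 0, 3, 0, 0, 0, 0, 0, 7, 0, 0, 0, 0, 0, 20, 0, 0, 0, 0, 0, 25, 0, 0, 0, 0, 0, 20, 0, 0, 0, 0, 0, 0, 0, 0, 0]
}}

```text
t: 44.95
ee_pos: [0.514, 0.3992, 0.1616]
eef_rot: [3.138, -0.003, 1.571]
force: [0.0, -0.2, -1.7]
finger_gap: 0.0471
```

Request:
{"op": "send_rows", "data": {
  "motion": [-1, -12, 0, 0, 0, 0, -1, -24, 0, 0, 0, 0, -2, -34, 0, 0, 0, 0, -2, -38, 0, 0, 0, 0, -2, -38, 0, 0, 0, 0, -2, -38, 0, 0, 0, 0, -2, -38, 0, 0, 0, 0, -2, -38, 0, 0, 0, 0]
}}

```text
t: 45.75
ee_pos: [0.4971, 0.1361, 0.1573]
eef_rot: [-3.14, 0.001, 1.571]
force: [1.1, -0.1, -0.7]
finger_gap: 0.0471
```

Request:
{"op": "send_rows", "data": {
  "motion": [-2, -32, 0, 0, 0, 0, -1, -20, 0, 0, 0, 0, 0, -12.5, 0, 0, 0, 0, 0, 0, -15, 0, 0, 0, 0, 0, -17, 0, 0, 0, 0, 0, -10, 0, 0, 0, 0, 0, -3, 0, 0, 0, 0, 0, 0, 0, 0, 0]
}}

```text
t: 46.55
ee_pos: [0.4954, 0.0739, 0.1132]
eef_rot: [-3.14, 0.0, 1.571]
force: [-0.3, -0.4, -0.9]
finger_gap: 0.0472
```

Request:
{"op": "send_rows", "data": {
  "motion": [0, 0, -1, 0, 0, 0, 0, 0, 0, 0, 0, 0, 0, 0, 0, 0, 0, 0]
}}

```text
t: 46.85
ee_pos: [0.496, 0.0739, 0.113]
eef_rot: [3.141, -0.0, 1.571]
force: [-1.0, 0.2, -0.9]
finger_gap: 0.0473
```

```bash
python3 - <<'E'
from h import *
import pickle
i0,s0=pickle.load(open("im0.pkl","rb"))
i=get_image("side");cmp(s0,i,(215,130,265,200),"pics/cs4.png",8);print(get_obs()["ee_pos"])
E
```

```text
[0.4959338  0.07388652 0.11295108]
```

View pics/cs4.png

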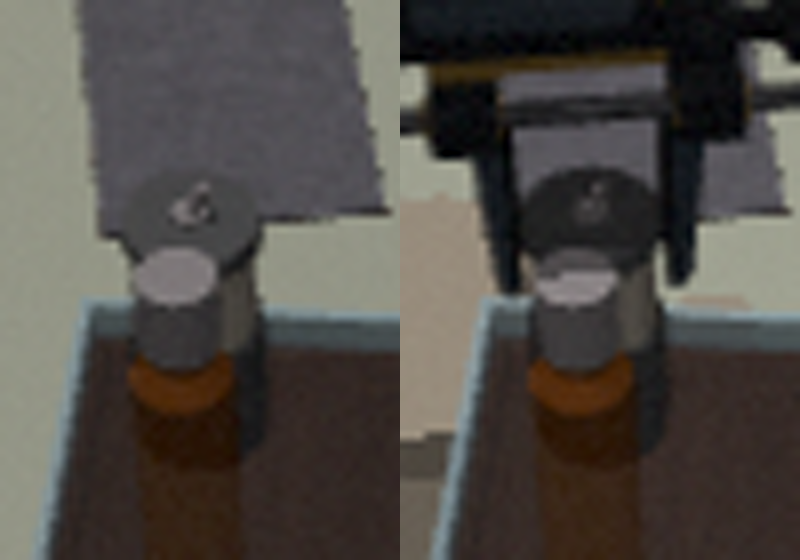

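Request:
{"op": "send_rows", "data": {
  "motion": [0, 0, -1, 0, 0, 0, 0, 0, 0, 0, 0, 0]
}}

```text
t: 47.1
ee_pos: [0.4957, 0.0738, 0.1116]
eef_rot: [3.142, -0.0, 1.571]
force: [-0.3, -0.3, -0.6]
finger_gap: 0.0477
```

Request:
{"op": "send_rows", "data": {
  "motion": [0, 0, -1, 0, 0, 0, 0, 0, 0, 0, 0, 0]
}}

```text
t: 47.3
ee_pos: [0.4961, 0.0739, 0.111]
eef_rot: [3.141, -0.0, 1.571]
force: [-2.5, -1.2, 7.4]
finger_gap: 0.0472
```

Request:
{"op": "send_rows", "data": {
  "motion": [0, 0, -0.5, 0, 0, 0, 0, 0, 0, 0, 0, 0]
}}

```text
t: 47.5
ee_pos: [0.4964, 0.0739, 0.1109]
eef_rot: [3.141, -0.0, 1.571]
force: [-4.3, -0.6, 14.1]
finger_gap: 0.0476
```

Release, rise clear, retreat over the mat for a final look.

Request:
{"op": "send_rows", "data": {
  "motion": [0, 0, 0, 0, 0, 0, 0, 0, 0, 0, 0, 0, 0, 0, 0, 0, 0, 0, 0, 0, 4, 0, 0, 0, 0, 0, 16, 0, 0, 0, 0, 0, 40, 0, 0, 0, 0, 0, 45, 0, 0, 0, 0, 0, 30, 0, 0, 0],
  "jaw": -0.6
}}

```text
t: 48.3
ee_pos: [0.4962, 0.0739, 0.2482]
eef_rot: [3.139, -0.0, 1.571]
force: [-0.1, -0.2, -0.7]
finger_gap: 0.0728
```

Request:
{"op": "send_rows", "data": {
  "motion": [2, 25, 10, 0, 0, 0, 3, 40, 0, 0, 0, 0, 3, 44, 0, 0, 0, 0, 3, 44, 0, 0, 0, 0, 3, 44, 0, 0, 0, 0, 3, 44, 0, 0, 0, 0, 0, 44, 0, 0, 0, 0, 0, 30, 0, 0, 0, 0]
}}

```text
t: 49.1
ee_pos: [0.5124, 0.3914, 0.2552]
eef_rot: [3.142, -0.0, 1.572]
force: [-0.0, 0.4, -0.6]
finger_gap: 0.073
```

Request:
{"op": "send_rows", "data": {
  "motion": [0, 20, 0, 0, 0, 0, 0, 0, 0, 0, 0, 0, 0, 0, 0, 0, 0, 0]
}}

```text
t: 49.4
ee_pos: [0.5126, 0.4083, 0.2549]
eef_rot: [-3.141, 0.0, 1.571]
force: [-0.5, -0.6, -0.3]
finger_gap: 0.0729
```

```bash
python3 - <<'E'
from h import *
import pickle
i0,s0=pickle.load(open("im0.pkl","rb"))
i=get_image("side");cmp(s0,i,(205,140,310,255),"pics/f_s.png",3.8)
t=get_image("top");cmp(i0,t,(195,125,325,240),"pics/f_t.png",3)
cmp(i,i,(215,280,315,375),"pics/f_sl.png",4)
cv2.imwrite("pics/f_top.png",t["pixels"][:,:,::-1])
E
```

```text
(no output)
```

View pics/f_s.png

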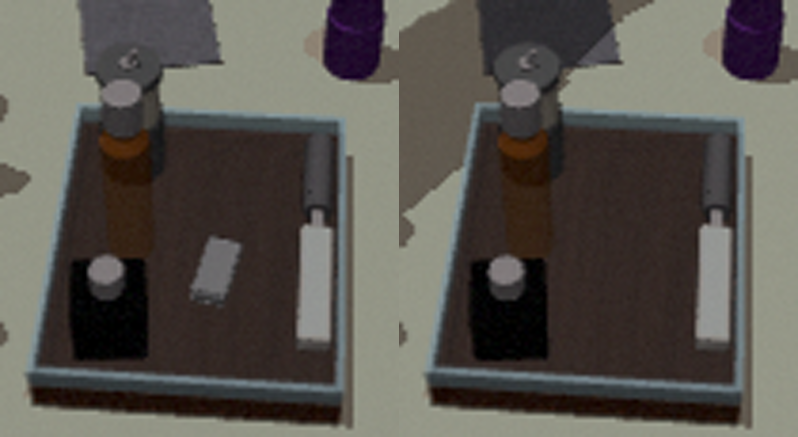

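View pics/f_t.png

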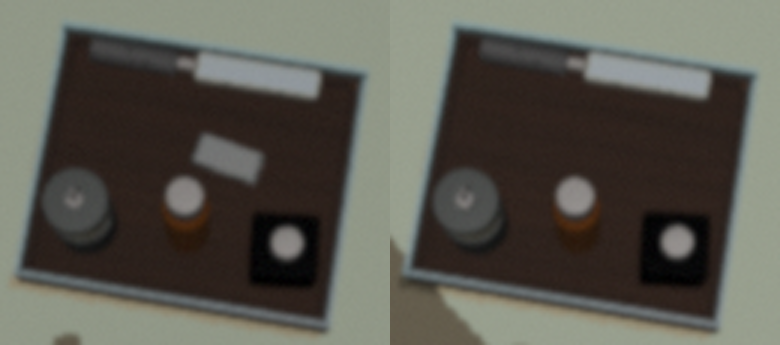

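View pics/f_top.png

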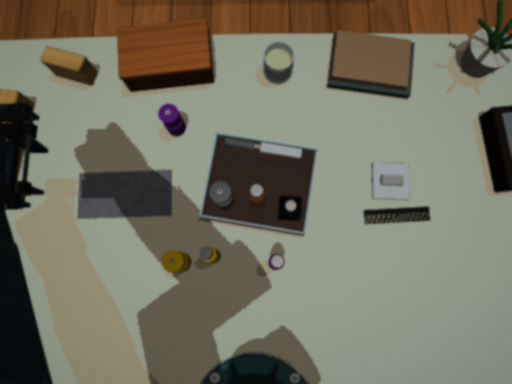

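```bash
python3 -c "
from plant import ticket,get_obs
print(get_obs()['t'],get_obs()['joint_vel']); print(ticket.finish_job())"
```

```text
49.5 [-0.00228931 -0.00400477 -0.00177005 -0.00063647 -0.0008377   0.0018804 ]
the job is handed in; nothing more can be done
None
```

The job is done and handed in at about 49.5 s of the 144 s allowed. I stood the lamp, bottle and flacon on the felt mat, moved the clip to the slab, then put the flacon, bottle and lamp back in the tray.

- **Row in the tray:** in the side-by-side before and after pictures, bottle and lamp are within about 1 mm of where they started. The flacon is within 1 mm in y and about 1 mm in x. All three are upright.
- **Clip:** it lies flat on the slab, within about 2 mm of the middle in both views.
- **Left alone:** the roller, the comb and the yellow and purple look-alikes show no shift.
- **Forces and robot:** in the readings after each move, the force along each axis stayed under 19 N, seen when setting things down. At the end the gripper was open, clear of everything and at rest.
- **Checks that disagreed:** the two cameras differed by 2–3 mm, so I used their average. A few fast rows fell about 5 mm short on the way back to the flacon, which I corrected before gripping it.

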